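# Take the slide head's weight on the screw jack and release its catch

## Robot

A 6-joint arm with a two-finger parallel gripper is mounted at the origin on a cart in front of the work surface, level with it; the furniture and walls round the work are solid. World frame = base frame: x ahead of the robot, y to its left, z up, the work surface at z = 0. Lengths are in m, angles in rad, forces in N, time in s.
With the tool pointing down it reaches from about 0.375 to 0.925 m from the base axis. Payload 5.7 kg.
Tool frame: the origin (TCP) lies midway between the tips of the shut fingers; the grasp point (between the pads) lies 19 mm behind it; z points along the fingers, y is the direction in which the jaws open and shut (so a half turn about z gives the same grasp; the last joint's range is limited). The gripper opens to 88 mm and grips with 3 to 60 N. Pads are 20 mm wide; open, the fingers measure 115 mm over their backs; the gripper's body (75 mm by 178 mm) begins 61 mm behind the grasp point.
Start: joints at [1.029, 0.359, 1.51, -0, 1.272, -0.115], TCP at [0.248, 0.546, 0.223] pointing down, gripper open.
Joint ranges: [-2.97, 2.97], [-1.01, 2.36], [0.21, 2.38], [-0.96, 4.11], [0.2, 2.71], [-2.98, 2.98]. Speed limits (rad/s): [2.39, 2.39, 3.14, 3.14, 3.14, 3.14].

## Interface

Orientations are given as a unit quaternion [w, x, y, z].
In Python, from plant import state, grab_frame, sign_off gives the robot as it stands. The module is installed in compiled form; this text tells all that it offers.
- The arm moves only by the tool move_arm, never from a script. Its argument "targets" is a list of rows, each a list of 3 entries, a list of its own where there are three numbers: the shift along the tool's x, y, z in units of 25 mm (1.0 is 25 mm), then the turn, a rotation vector about the tool's x, y, z in units of 8 degrees (1.0 is 8 degrees), then the finger opening in mm, from 0 to 87.8. In form: [[[dx, dy, dz], [wx, wy, wz], gripper], ...]. A call has 1 to 5 rows; each row shifts and turns the commanded pose from where the row before left it, along the tool's axes as they then stand; what a row does not reach is not made up. A row lasts 1/10 s, in which the tool goes at most 50 mm and 8.59 degrees, less where a joint would pass 70% of its speed; a pose out of reach is approached as far as the arm can. A call is refused whole if a number of a shift passes 1 or a number of a turn 1, either way. A call with a gripper value outside its range is refused whole. The fingers move at their own pace and stop on an object; "newtons" is the grip in N (left out, the last holds). Time passes only in rows, so rows that do not move let the fingers close. It gives the time, the measured TCP pose, the force and the opening at its end, in the units of the state.
- state(): the state, without advancing time (a new reading comes with each control period).
- grab_frame(name): name is "scene" or "top"; returns a dict with "img" (400x640x3 uint8, red, green, blue), "depth" (400x640 float32, m along the optical axis (not along the pixel's ray), 0 where there is no reading), "mtx" (3x3 intrinsics, pixels), "D" ([k1, k2, p1, p2, k3] as OpenCV has them; the pictures are not rectified), "position" and "rotation" of the camera in the world. Camera axes: x right, y up, looking along -z (the intrinsics and any distortion apply to the point x, -y, -z); pixel columns grow to the right and rows downward; lengths in m; the calibration is good to about 2 mm. A picture is of the moment at which its call begins.
- sign_off(): hands the job in, once; it reports no verdict.
The state is a dict: "time_s": time; "qpos": joint angles; "qd": joint speeds; "joint_torque": joint torques, N m; "tool_pos": TCP position; "tcp_rot": TCP orientation; "wrist_force": force on the tool from outside, world axes, zero at the start; "torque": the same for the moment, N m; "gripper_width": opening from 0.0 (shut) to 1.0 (fully open).
Only numpy, scipy, OpenCV 4.12 (cv2) and the standard library are available. Lean on these libraries where they do the work, as an engineer would, in place of code of your own. Each camera call takes 0.05 s, during which the arm holds its last target.

## Task

The head of the vertical slide is hanging on its catch. Turn the screw jack's black knob clockwise until the platform meets the underside of the head and just takes its weight, without jacking the head up by more than a few millimetres. Then lift the red locking collar on the catch lever, swing the lever over towards the robot to its other notch and let the collar drop home there, so that the head rests on the jack without having dropped; leave the things lying about where they are.

Things in the scene. Friction and masses are not known exactly. Their poses are not given: they have to be found in the camera images.
- stand: the vertical slide, fixed to the bench: grey-blue base plate 12 thick (about 180 x 260), aluminium column 50 x 80, 342 high; at yaw 0 its front faces -x. Origin: centre of the column, underside of the base (z = 3: the rear bench top is 3 higher than the front one); the column spans x -15..+35, y -40..+40 in this frame.
- head (a joint): the head's slide along the column in m: 0 = standing on the catch as at the start, positive = lifted off the catch, negative = dropped; travel -0.045 to +0.014. The head weighs about 1.7 to 2.4 kg; once the catch is gone it slides down freely until something holds it.
- head_underside (a point): centre of the flat aluminium underside (85 x 90) of the head; the head is about 150 high above it, grey-blue housing with a black motor on top. At the start it lies 100 above the stand's origin.
- lever_pivot (a point): middle of the lever on its pivot axis, 44 above the stand's origin, at x = -30, y = +140 in the stand's frame; axes as the stand's, pivot axis = y. A shaft runs from here to the strut that holds up the head.
- lever (a joint): catch lever in rad: 0 = upright, catch holding the head; 0.698 (its stop) = leaning 40 degrees towards the frame's -x (towards the robot), catch swung clear. Steel rod of 12 diameter, cap nut of 20 diameter on its end, 126 from the pivot. It stays where it is left (friction 0.15 N m); it drags a little more while the head still stands on the catch.
- collar (a joint): height of the sprung locking collar along the lever in m: 0 = down, 0.017 = up at its stop; 3.3 N to hold when down, 6 N when up. Down, its cross pin (48 from the pivot) locks the lever, with 2 degrees of play, in a notch of the quadrant (53 in radius, 38 wide); there is one notch at each end of the swing. Hold it over 0.011 up to pass from notch to notch.
- collar_mid (a point): centre of the red knurled collar, a plain sleeve 40 in diameter and 40 long round the lever; 80 from the pivot along the lever when down. Axes: z along the lever, away from the pivot, y along the pivot axis. With the collar down the end of the lever stands 26 above the collar's top.
- jack: screw jack, fixed: dark foot plate 205 x 100 x 12, screw and two rods under a bridge 36 x 84, top at 135. Origin: underside of the foot plate (z = 3) under the platform's centre; the screw is at x = -145 in this frame. The padded platform (56 x 80) on its arm starts 4 to 12 below the head's underside; how far is not measured: raise it by sight or feel, or until the head begins to rise.
- knob_grip (a point): on the axis of the jack's black round knob (56 in diameter, 26 high), at mid-height, 163 above the origin of the jack; the knob is vertical, on top of the bridge. Its yaw turns with the knob.
- jack_knob (a joint): knob angle in rad, growing clockwise as seen from above; clockwise raises the platform by 4 mm a radian (25 mm a turn). Range -0.25 to 6.75. Friction torque 0.11 N m (so it stays put under the head's weight); lifting the head takes 0.07 to 0.1 N m more.
- steel_cup_1: bystander: turned steel cup, red band, 60 across, 52 high; origin under its centre
- carton_small: bystander: small brown carton 90 x 68 x 58; origin under its centre
- flux_bottle: bystander: small bottle with black cap, 32 across, 75 high; origin under its centre
- fuse_box: bystander: pale small box 55 x 85 x 32; origin under its centre

How it is judged:
On the way, in this order (a step that is already met when the one before it is completed fails the run):
1. the jack's platform bears the head (more than 2 N) while the lever is still locked (contact force between jack_platform and head above 2 N and value of joint lever below 0.09 rad), for 0.3 s.
2. the collar is lifted out of its notch (value of joint collar above 0.0095 m and value of joint lever below 0.2 rad), for 0.05 s.
At the end, for the whole second after the job is handed in: The lever leans over towards the robot in its far notch (0.63 rad or more), the collar is down in that notch (within 3 mm), and the head rests at rest on the jack's platform, not more than 3 mm below and 5 mm above where it stood at the start (value of joint lever above 0.63 rad and value of joint collar below 0.003 m and value of joint head between -0.003 and 0.005 m and contact force between jack_platform and head above 5 N and linear speed of head below 0.01 m/s); the robot touches nothing.
It fails at once if the head drops by more than 4 mm (value of joint head below -0.004 m).
It fails at once if the head is jacked up by more than 6 mm (value of joint head above 0.006 m).
It fails at once if a bystander is pushed or carried more than 30 mm (distance of any of steel_cup_1, carton_small, flux_bottle, fuse_box from where it was at the start of the episode above 0.03 m).
It also fails if it takes over 64 s, if anything falls off the work surface, if the arm or the gripper's body presses on something with over 40 N, if the wrist force passes 120 N, or if a joint passes its speed limit or range.

## Working session

There is one attempt and no reset: what is moved stays moved. The work goes in short steps, Python scripts to look and compute and a tool call to move; the robot and the scene stay as the last step left them, time stands still between calls to the robot, and variables do not carry over. Pictures are saved under pics/ and viewed, and the job is handed in when it is done.

Besides the shell and the picture viewer there is one more tool, called after ">>>" as a command line: name --argument value ..., lists and objects as JSON in quotes. move_arm: Moves the arm, as the interface text tells. Its arguments: {"type":"object","properties":{"targets":{"type":"array"},"newtons":{"type":"number"}},"required":["targets"]}

```bash
ls -la; mkdir -p pics; python3 - <<'E'
from plant import state, grab_frame
import cv2,numpy as np
s=state(); print({k:(np.round(v,4).tolist() if not isinstance(v,float) else v) for k,v in s.items()})
for n in ["scene","top"]:
    f=grab_frame(n); cv2.imwrite(f"pics/{n}0.png",f["img"][:,:,::-1]); np.savez(f"pics/{n}0.npz",**f)
    print(n,f["mtx"],f["D"],f["position"],f["rotation"])
E
```

```text
total 12
drwxr-xr-x  3 agent agent 4096 Dec  7 14:48 .
drwxr-xr-x 23 root  root  4096 Dec  7 14:48 ..
drwxr-xr-x  2 agent agent 4096 Dec  7 14:48 pics
{'time_s': 0.0, 'qpos': [1.0289, 0.3595, 1.5114, -0.0, 1.2725, -0.1151], 'qd': [0.001, 0.0002, 0.0023, -0.0013, -0.0, 0.0011], 'joint_torque': [0.0002, -51.5375, -27.0733, 0.0673, 0.0348, -0.0001], 'tool_pos': [0.248, 0.5456, 0.2218], 'tcp_rot': [-0.0003, 0.2118, 0.9773, -0.0009], 'wrist_force': [-0.2198, -0.0402, 0.0466], 'torque': [0.0004, -0.0241, -0.0298], 'gripper_width': 0.9989484513371975}
scene [[396.63913943   0.         322.71338973]
 [  0.         396.63913943 201.88179444]
 [  0.           0.           1.        ]] [-0.05533223  0.          0.          0.          0.        ] [-0.1476644  -0.67903528  1.01526156] [ 0.84484867  0.35996128 -0.16443137 -0.36002907]
top [[383.3118757    0.         322.8422725 ]
 [  0.         383.3118757  193.12028245]
 [  0.           0.           1.        ]] [-0.07232768  0.          0.          0.          0.        ] [ 0.36224302 -0.02082124  1.23098824] [-0.7009194  -0.06045257  0.06660918  0.70754555]
```

View pics/scene0.png

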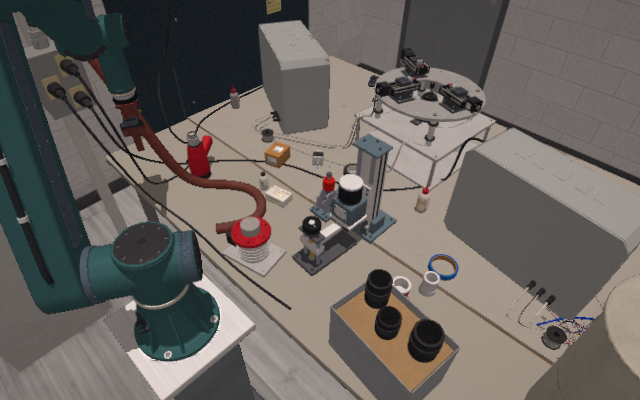

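View pics/top0.png

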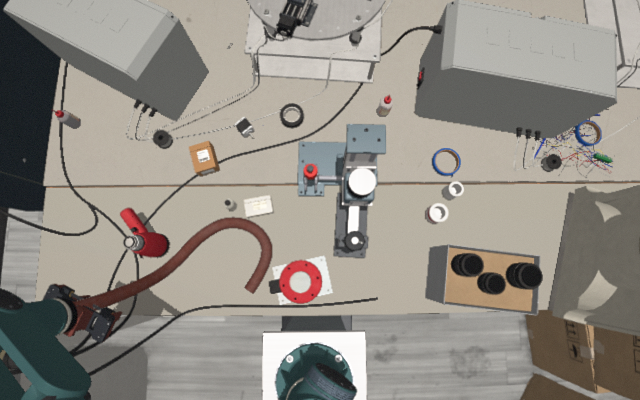

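The scene picture shows the jack knob at about (312,225), the red collar at about (328,183) and the head at about (350,188). In the top picture the knob is at (353,240), the collar at (311,172) and the head's motor at (362,181). Next I'll take enlarged crops and 3D points.

```bash
cat > h.py <<'E'
import numpy as np, cv2
from scipy.spatial.transform import Rotation as R
def load(n):
    return dict(np.load(f"pics/{n}.npz"))
def cam(f):
    q=f["rotation"]; return R.from_quat([q[1],q[2],q[3],q[0]]).as_matrix(), np.array(f["position"])
def pix2w(f,uv,depth=None):
    uv=np.array(uv,float).reshape(-1,2)
    n=cv2.undistortPoints(uv.reshape(-1,1,2),f["mtx"],f["D"]).reshape(-1,2)
    d=f["depth"][np.round(uv[:,1]).astype(int),np.round(uv[:,0]).astype(int)] if depth is None else np.full(len(uv),depth)
    Rm,p=cam(f)
    pc=np.c_[n[:,0]*d,-n[:,1]*d,-d]
    return pc@Rm.T+p
def ray_z(f,uv,z):
    a=pix2w(f,uv,1.0); p=cam(f)[1]; d=a-p
    return p+d*((z-p[2])/d[:,2])[:,None]
def w2pix(f,P):
    Rm,p=cam(f); pc=(np.array(P,float).reshape(-1,3)-p)@Rm
    o=np.c_[pc[:,0],-pc[:,1],-pc[:,2]]
    return cv2.projectPoints(o,np.zeros(3),np.zeros(3),f["mtx"],f["D"])[0].reshape(-1,2)
def cloud(f):
    h,w=f["depth"].shape; u,v=np.meshgrid(np.arange(w),np.arange(h))
    P=pix2w(f,np.c_[u.ravel(),v.ravel()]).reshape(h,w,3); P[f["depth"]==0]=np.nan
    return P
def crop(f,x0,y0,x1,y1,s,name,pts=None):
    im=f["img"][:,:,::-1].copy()
    c=cv2.resize(im[y0:y1,x0:x1],None,fx=s,fy=s,interpolation=cv2.INTER_CUBIC)
    if pts is not None:
        for q in np.array(pts).reshape(-1,2): cv2.drawMarker(c,tuple(int(round(t)) for t in ((q-[x0,y0]+.5)*s)),(0,255,0),0,12,1)
    cv2.imwrite(f"pics/{name}.png",c)
E
python3 - <<'E'
from h import *
t=load("top0"); s=load("scene0")
crop(t,285,115,405,265,4,"ct"); crop(s,270,120,420,280,3.7,"cs") if 0 else crop(s,270,125,420,275,4,"cs")
P=cloud(t); np.set_printoptions(precision=4,suppress=True)
m=lambda zlo,zhi,x0,x1,y0,y1:(lambda M:(M.sum(),np.nanmedian(P[M],0),np.nanmin(P[M],0),np.nanmax(P[M],0)))((P[...,2]>zlo)&(P[...,2]<zhi)&(P[...,0]>x0)&(P[...,0]<x1)&(P[...,1]>y0)&(P[...,1]<y1))
print(pix2w(t,[[353,240],[311,172],[362,181],[345,235],[365,140]]))
E
```

```text
[[ 0.4227 -0.1123  0.1767]
 [ 0.6225  0.0025  0.145 ]
 [ 0.5722 -0.1333  0.2495]
 [ 0.4395 -0.0934  0.1359]
 [ 0.6541 -0.1331  0.3417]]
```

View pics/ct.png

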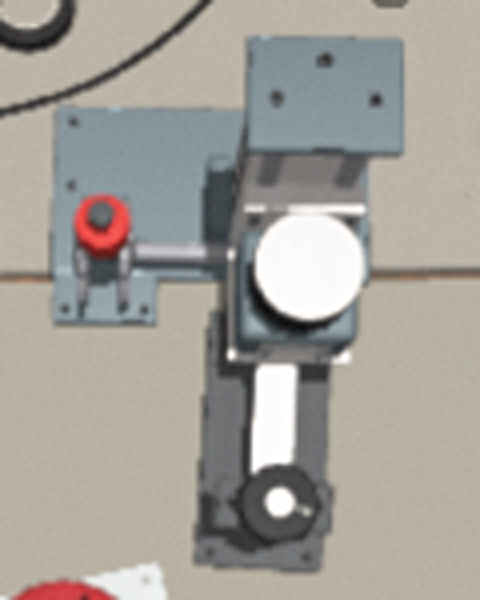

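View pics/cs.png

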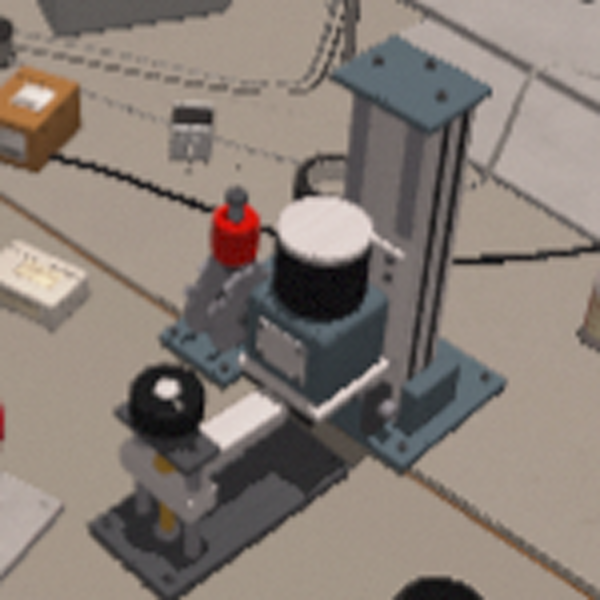

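```bash
python3 - <<'E'
from h import *
np.set_printoptions(precision=4,suppress=True)
t=load("top0"); s=load("scene0")
c=lambda a:np.array(a,float)/4-0.375+[285,115]
d=lambda a:np.array(a,float)/4-0.375+[270,125]
print("plate",ray_z(t,c([[247,38],[403,40],[402,153],[246,150]]),.345))
print("plate scene",ray_z(s,d([[400,37],[492,90],[430,133],[332,75]]),.345))
print("knob top",ray_z(t,c([[281,503]]),.179), ray_z(s,d([[167,393]]),.179))
print("cap",ray_z(t,c([[101,213]]),.173), ray_z(s,d([[236,192]]),.176))
print("collar top",ray_z(t,c([[103,224]]),.147))
print("jack foot corners",ray_z(t,c([[195,562],[320,572]]),.012),ray_z(s,d([[90,525],[170,600]]),.012))
print("base corners",ray_z(t,c([[55,108],[52,325],[155,325]]),.015),ray_z(s,d([[160,337],[224,385],[403,470],[505,383]]),.015))
P=cloud(t)
hsv=cv2.cvtColor(t["img"],cv2.COLOR_RGB2HSV)
red=((hsv[...,0]<8)|(hsv[...,0]>172))&(hsv[...,1]>150)
u,v=np.meshgrid(np.arange(640),np.arange(400)); red&=(abs(u-311)<12)&(abs(v-172)<12)
print("red",red.sum(),np.median(P[red],0),P[red].min(0),P[red].max(0))
top=red&(P[...,2]>.138); print(P[top].mean(0),P[top].min(0),P[top].max(0))
dk=(t["img"].sum(2)<190)&(abs(u-354)<13)&(abs(v-240)<13)&(P[...,2]>.168)
print("knob",dk.sum(),P[dk].mean(0),P[dk].min(0),P[dk].max(0))
E
```

```text
plate [[ 0.6938 -0.0885  0.345 ]
 [ 0.6921 -0.1838  0.345 ]
 [ 0.6204 -0.1802  0.345 ]
 [ 0.6229 -0.0863  0.345 ]]
plate scene [[ 0.6938 -0.0965  0.345 ]
 [ 0.6874 -0.1868  0.345 ]
 [ 0.6141 -0.1865  0.345 ]
 [ 0.6191 -0.0922  0.345 ]]
knob top [[ 0.4215 -0.1173  0.179 ]] [[ 0.4186 -0.1201  0.179 ]]
cap [[0.6278 0.005  0.173 ]] [[0.626  0.0033 0.176 ]]
collar top [[0.6261 0.0043 0.147 ]]
jack foot corners [[ 0.3853 -0.0637  0.012 ]
 [ 0.3764 -0.1621  0.012 ]] [[ 0.384  -0.067   0.012 ]
 [ 0.3763 -0.1647  0.012 ]]
base corners [[ 0.7573  0.0466  0.015 ]
 [ 0.5751  0.0487  0.015 ]
 [ 0.5744 -0.0342  0.015 ]] [[ 0.5748  0.0428  0.015 ]
 [ 0.5714 -0.0393  0.015 ]
 [ 0.604  -0.2128  0.015 ]
 [ 0.7463 -0.2146  0.015 ]]
red 111 [nan nan nan] [nan nan nan] [nan nan nan]
[0.6227 0.0055 0.1453] [ 0.6082 -0.0121  0.1383] [0.6463 0.023  0.1703]
knob 39 [ 0.4137 -0.1051  0.1759] [ 0.3955 -0.1425  0.1692] [ 0.4443 -0.0878  0.1817]
```

```bash
python3 - <<'E'
from h import *
np.set_printoptions(precision=4,suppress=True)
t=load("top0"); s=load("scene0")
for n,f in (("t",t),("s",s)):
    P=cloud(f); X,Y,Z=P[...,0],P[...,1],P[...,2]
    for a,b in ((.1,.11),(.11,.18),(.18,.2),(.2,.215),(.215,.245),(.245,.26)):
        M=(Z>a)&(Z<b)&(X>.49)&(X<.62)&(Y<-.06)&(Y>-.22)
        if M.sum(): print(n,a,b,M.sum(),"xmin",np.percentile(X[M],2),"y",np.percentile(Y[M],[2,98]))
    M=(X>.25)&(X<.42)&(Y>-.05)&(Y<.35); print("max z in path",np.nanmax(Z[M]),P[M][np.nanargmax(Z[M])])
print("motor",ray_z(t,(np.array([[309,323],[256,268],[366,268]])/4-.375+[285,115]),.2495))
E
```

```text
t 0.1 0.11 45 xmin 0.5293902609740284 y [-0.1741 -0.0883]
t 0.11 0.18 205 xmin 0.5287254991653493 y [-0.1712 -0.0888]
t 0.18 0.2 234 xmin 0.5324630638174751 y [-0.1705 -0.0907]
t 0.2 0.215 45 xmin 0.5356585701890797 y [-0.1693 -0.0923]
t 0.215 0.245 152 xmin 0.5361461278866664 y [-0.1705 -0.0945]
t 0.245 0.26 579 xmin 0.5394369250762914 y [-0.1645 -0.0994]
max z in path 0.15201459126848293 [0.3211 0.0507 0.152 ]
s 0.1 0.11 55 xmin 0.5279748798556624 y [-0.1781 -0.0926]
s 0.11 0.18 623 xmin 0.5290610697040353 y [-0.1766 -0.0959]
s 0.18 0.2 288 xmin 0.5320829075918154 y [-0.1752 -0.095 ]
s 0.2 0.215 102 xmin 0.5372476611492777 y [-0.1747 -0.1104]
s 0.215 0.245 223 xmin 0.5370839744819563 y [-0.174  -0.1095]
s 0.245 0.26 330 xmin 0.5377943118534289 y [-0.1668 -0.1018]
max z in path 0.1501556914122668 [0.3263 0.0184 0.1502]
motor [[ 0.5339 -0.1319  0.2495]
 [ 0.5708 -0.0982  0.2495]
 [ 0.5702 -0.1704  0.2495]]
```

>>> move_arm --targets '[[[-1, -0.9, 0], [0, 0, 0.9], 87], [[-1, -0.9, 0], [0, 0, 0], 87], [[-1, -0.9, 0], [0, 0, 0], 87], [[-1, -0.9, 0], [0, 0, 0], 87], [[-1, -0.9, 0], [0, 0, 0], 87]]'

```text
time_s: 0.6
tool_pos: [0.2996, 0.3847, 0.2223]
tcp_rot: [-0.0, 0.273, 0.962, -0.0]
wrist_force: [0.8, -0.3, -0.3]
gripper_width: 0.99
```

>>> move_arm --targets '[[[-1, -1, 0], [0, 0, 0], 87], [[-1, -1, 0], [0, 0, 0], 87], [[-1, -1, 0], [0, 0, 0], 87], [[-1, -1, 0], [0, 0, 0], 87], [[-1, -1, 0], [0, 0, 0], 87]]'

```text
time_s: 1.1
tool_pos: [0.3403, 0.2128, 0.2225]
tcp_rot: [-0.0, 0.273, 0.962, -0.0]
wrist_force: [0.8, 0.4, 0.1]
gripper_width: 0.988
```

>>> move_arm --targets '[[[-1, -1, 0], [0, 0, 0], 87], [[-1, -1, 0], [0, 0, 0], 87], [[-1, -1, 0], [0, 0, 0], 87], [[-1, -1, 0], [0, 0, 0], 87], [[-1, -1, 0], [0, 0, 0], 87]]'

```text
time_s: 1.6
tool_pos: [0.3812, 0.0408, 0.2226]
tcp_rot: [-0.0, 0.273, 0.962, -0.0]
wrist_force: [0.6, 0.1, 0.5]
gripper_width: 0.995
```

>>> move_arm --targets '[[[-1, -1, 0], [0, 0, 0], 87], [[-1, -1, 0], [0, 0, 0], 87], [[-1, -1, 0], [0, 0, 0], 87], [[0, 0, 0], [0, 0, 0.9], 87], [[0, 0, 0], [0, 0, 0.9], 87]]'

```text
time_s: 2.1
tool_pos: [0.4057, -0.0621, 0.2224]
tcp_rot: [-0.0, 0.395, 0.919, -0.0]
wrist_force: [-0.4, 0.1, -0.3]
gripper_width: 0.991
```

>>> move_arm --targets '[[[0, 0, 0], [0, 0, 0.9], 87], [[0, 0, 0], [0, 0, 0.9], 87], [[0, 0, 0], [0, 0, 0], 87]]'

```text
time_s: 2.4
tool_pos: [0.4055, -0.0609, 0.2224]
tcp_rot: [-0.0, 0.504, 0.864, -0.0]
wrist_force: [-0.1, -0.5, 0.7]
gripper_width: 0.99
```

```bash
cat >> h.py <<'E'
def go(target):
    from plant import state
    s=state(); q=s["tcp_rot"]; Rm=R.from_quat([q[1],q[2],q[3],q[0]]).as_matrix()
    print("t",round(s["time_s"],2),"pos",np.round(s["tool_pos"],4),"yaw_y",round(np.degrees(np.arctan2(Rm[1,1],Rm[0,1])),2),"qpos",np.round(np.degrees(s["qpos"]),1),"F",np.round(s["wrist_force"],2),"M",np.round(s["torque"],3),"w",round(s["gripper_width"],3))
    if target is not None: print("tool shift in units",np.round(Rm.T@(np.array(target)-s["tool_pos"])/.025,2))
def snap(n,name):
    from plant import grab_frame
    f=grab_frame(n); np.savez(f"pics/{name}.npz",**f); return f
E
python3 - <<'E'
from h import *
go([.420,-.1187,.148])
f=snap("top","top1"); crop(f,300,180,400,280,6,"t1")
f=snap("scene","scene1"); crop(f,270,125,420,275,4,"s1")
E
```

```text
t 2.4 pos [ 0.4055 -0.0609  0.2224] yaw_y 29.47 qpos [-18.2   4.6 108.3  -0.   67.2 -47.7] F [-0.08 -0.48  0.68] M [-0.092  0.079 -0.003] w 0.99
tool shift in units [-2.3  -0.63  2.98]
```

View pics/s1.png

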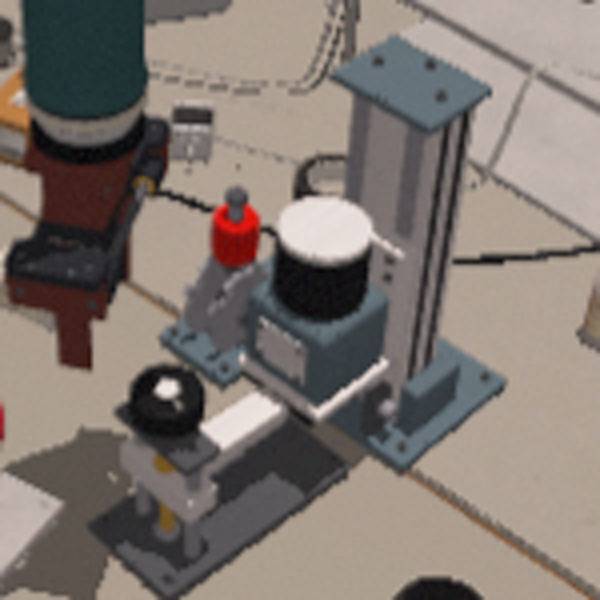

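The gripper hangs beside the knob, with its fingers near (75,340) in the crop and the knob at (167,393). I'll move it over the knob and lower it.

>>> move_arm --targets '[[[-0.8, -0.2, 0], [0, 0, 0], 87], [[-0.8, -0.2, 0], [0, 0, 0], 87], [[-0.7, -0.23, 0], [0, 0, 0], 87], [[0, 0, 0], [0, 0, 0], 87]]'

```text
time_s: 2.9
tool_pos: [0.4213, -0.1204, 0.2228]
tcp_rot: [0.001, 0.503, 0.864, -0.0]
wrist_force: [0.2, 0.7, -0.0]
gripper_width: 0.989
```

```bash
python3 - <<'E'
from h import *
go([.420,-.1187,.148])
f=snap("top","top2"); crop(f,300,180,400,280,6,"t2",w2pix(f,[.42,-.1187,.179]))
f=snap("scene","scene2"); crop(f,270,150,370,250,6,"s2",w2pix(f,[.42,-.1187,.179]))
E
```

```text
t 2.9 pos [ 0.4213 -0.1204  0.2228] yaw_y 29.6 qpos [-25.    7.  105.4  -0.   67.5 -54.6] F [ 0.17  0.66 -0.02] M [-0.065 -0.033 -0.048] w 0.989
tool shift in units [ 0.09 -0.01  2.99]
```

View pics/s2.png

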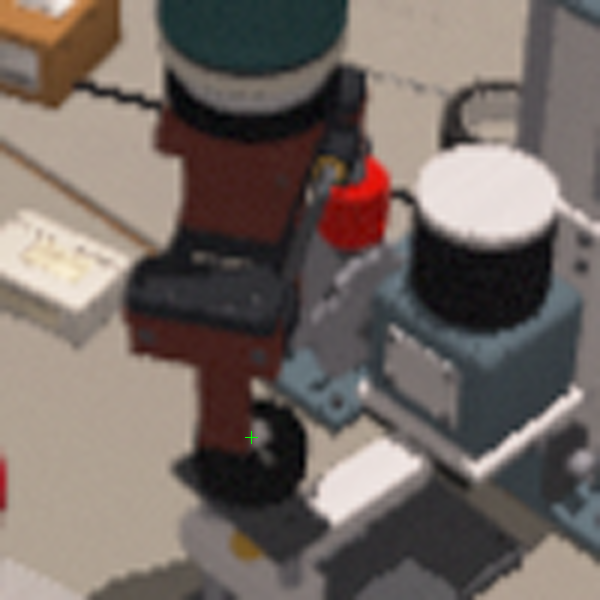

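View pics/t2.png

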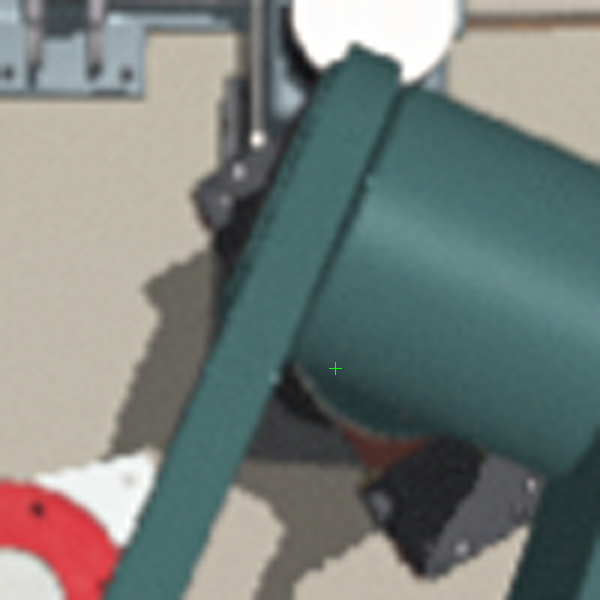

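The open fingers straddle the knob in the scene picture (the marked centre at (250,437) lies between them). Next I'll descend.

>>> move_arm --targets '[[[0.1, 0, 0.8], [0, 0, 0], 87], [[0, 0, 0.8], [0, 0, 0], 87], [[0, 0, 0.8], [0, 0, 0], 87], [[0, 0, 0.55], [0, 0, 0], 87], [[0, 0, 0], [0, 0, 0], 87]]'

```text
time_s: 3.5
tool_pos: [0.4173, -0.1149, 0.1474]
tcp_rot: [-0.002, 0.503, 0.864, -0.0]
wrist_force: [-0.3, -1.0, 0.3]
gripper_width: 0.99
```

>>> move_arm --targets '[[[0, 0, 0], [0, 0, 0], 50], [[0, 0, 0], [0, 0, 0], 50], [[0, 0, 0], [0, 0, 0], 45], [[0, 0, 0], [0, 0, 0], 45], [[0, 0, 0], [0, 0, 0], 45]]' --newtons 25

```text
time_s: 4.0
tool_pos: [0.4215, -0.1158, 0.1497]
tcp_rot: [0.002, 0.504, 0.864, 0.002]
wrist_force: [8.3, 7.4, 0.1]
gripper_width: 0.622
```

```bash
python3 - <<'E'
from h import *
go([.420,-.1187,.148])
f=snap("scene","scene3"); crop(f,270,150,370,250,6,"s3")
E
```

```text
t 4.0 pos [ 0.4215 -0.1158  0.1497] yaw_y 29.48 qpos [-24.6  12.3 111.2   0.2  56.3 -54.2] F [8.27 7.41 0.09] M [ 1.024 -0.929  0.08 ] w 0.622
tool shift in units [-0.07 -0.11  0.07]
```

View pics/s3.png

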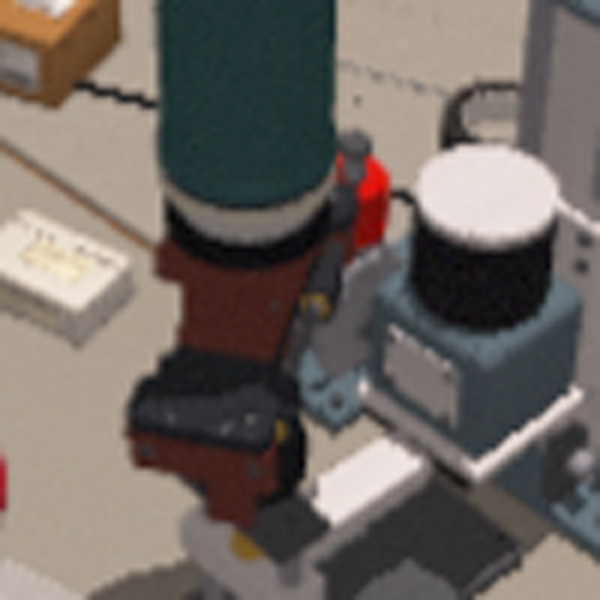

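The opening reads 0.622 (about 55 mm), so the knob is gripped. I'll relax the side force and start turning.

>>> move_arm --targets '[[[0.1, 0.13, 0], [0, 0, 0], 45], [[0, 0, 0], [0, 0, 0.5], 45], [[0, 0, 0], [0, 0, 0.5], 45], [[0, 0, 0], [0, 0, 0.5], 45], [[0, 0, 0], [0, 0, 0.5], 45]]'

```text
time_s: 4.55
tool_pos: [0.4218, -0.1155, 0.1496]
tcp_rot: [0.002, 0.619, 0.785, -0.002]
wrist_force: [-1.3, -9.2, -0.8]
gripper_width: 0.617
```

```bash
python3 - <<'E'
from h import *
go(None)
f=snap("scene","scene4"); crop(f,270,150,370,250,6,"s4")
E
```

```text
t 4.55 pos [ 0.4218 -0.1155  0.1496] yaw_y 13.46 qpos [-24.2  12.3 111.1  -0.3  56.4 -37.5] F [-1.3  -9.23 -0.83] M [-1.52   0.151  0.109] w 0.617
```

>>> move_arm --targets '[[[-0.08, -0.03, 0], [0, 0, 0.8], 45], [[0, 0, 0], [0, 0, 0.8], 45], [[0, 0, 0], [0, 0, 0.8], 45], [[0, 0, 0], [0, 0, 0.5], 45], [[0, 0, 0], [0, 0, 0], 45]]'

```text
time_s: 5.1
tool_pos: [0.4222, -0.1156, 0.1496]
tcp_rot: [0.002, 0.764, 0.645, 0.001]
wrist_force: [4.6, -1.3, -0.2]
gripper_width: 0.617
```

```bash
python3 - <<'E'
from h import *
go(None)
f=snap("scene","scene5"); crop(f,270,150,370,250,6,"s5")
f=snap("top","top5"); crop(f,300,150,400,250,6,"t5")
E
```

```text
t 5.1 pos [ 0.4222 -0.1156  0.1496] yaw_y -9.7 qpos [-24.4  12.4 111.1   0.   56.4 -14.7] F [ 4.63 -1.27 -0.23] M [-0.163 -0.368 -0.135] w 0.617
```

View pics/s5.png

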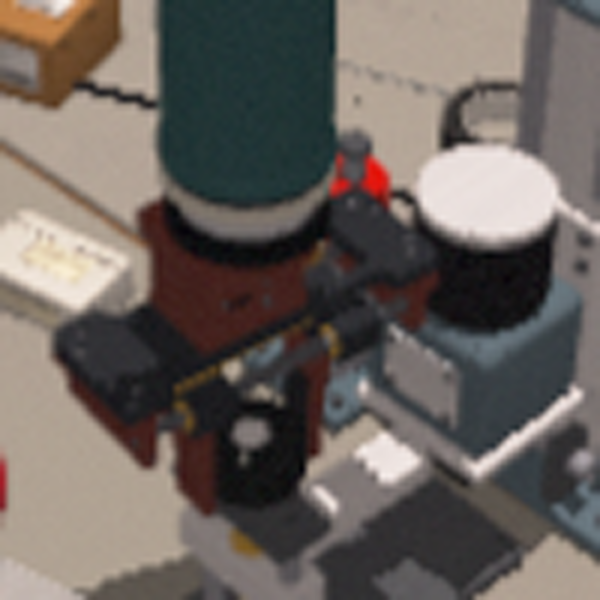

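```bash
python3 - <<'E'
from h import *
np.set_printoptions(precision=4,suppress=True)
for n in ("scene5","top5"):
    f=load(n);P=cloud(f);X,Y,Z=P[...,0],P[...,1],P[...,2]
    g=f["img"].astype(int)
    for a,b in ((.2,.225),(.225,.25),(.25,.28),(.28,.32)):
        M=(Z>a)&(Z<b)&(X>.4)&(X<.60)&(abs(Y+.13)<.05)
        h,_=np.histogram(X[M],bins=np.arange(.4,.605,.01)); print(n,a,h)
E
```

```text
scene5 0.2 [ 0  0  0  0 13 23  0  0  0  0  0  0  0 19 39 22 16 10  5  1]
scene5 0.225 [ 8 11  8  9 32 12  9  4 19 34  0  0  0 29 44 25 16 14  6  5]
scene5 0.25 [19 15 18 14 22 35 47 46 61 64 46  5  0 14 39 49 55 53 44 38]
scene5 0.28 [25 22 19  7  0  0  0  0  0  0  0  0  0  0  0  0  0  0  0  0]
top5 0.2 [ 0  0  0  0  0  0  0  0  0  0  0  0  0 14 10  6  3  3  0  0]
top5 0.225 [ 0  0  0  0  0  0  0  0  0  0  0  0  0 23 33 24 21 16 11 12]
top5 0.25 [ 0  0  0  0  0  0  0  0  0  0  2  0  0 12 47 81 89 89 72 69]
top5 0.28 [2 0 0 0 0 0 0 0 0 0 0 0 0 0 0 0 0 0 0 0]
```

View pics/t5.png

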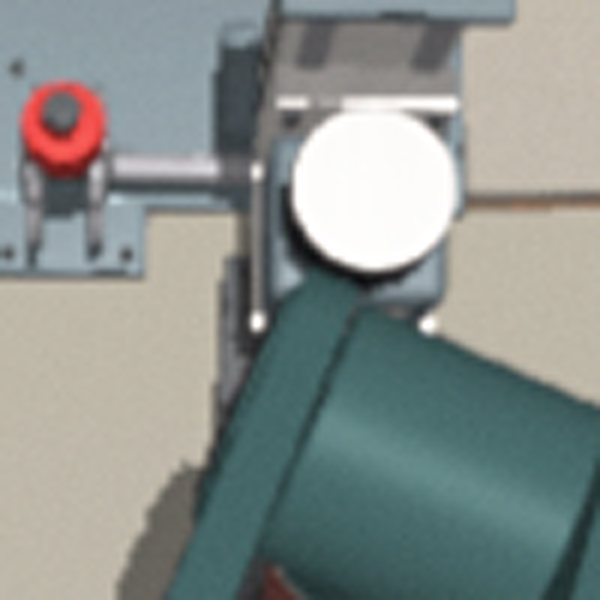

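Clearance from the gripper body (x up to 0.512) to the motor (x from 0.535) is about 20 mm. I'll carry on turning while watching the torque.

>>> move_arm --targets '[[[0, 0, 0], [0, 0, 0.4], 45], [[0, 0, 0], [0, 0, 0.4], 45], [[0, 0, 0], [0, 0, 0.4], 45], [[0, 0, 0], [0, 0, 0.4], 45], [[0, 0, 0], [0, 0, 0.4], 45]]'

```text
time_s: 5.7
tool_pos: [0.4225, -0.1157, 0.1496]
tcp_rot: [0.002, 0.847, 0.532, 0.001]
wrist_force: [6.4, -1.8, 0.5]
gripper_width: 0.622
```

```bash
python3 - <<'E'
from h import *
go(None)
f=snap("scene","scene6"); crop(f,270,150,370,250,6,"s6")
E
```

```text
t 5.7 pos [ 0.4225 -0.1157  0.1496] yaw_y -25.67 qpos [-24.4  12.4 111.    0.   56.4   1.3] F [ 6.39 -1.82  0.47] M [-0.078 -0.689  0.081] w 0.622
```

View pics/s6.png

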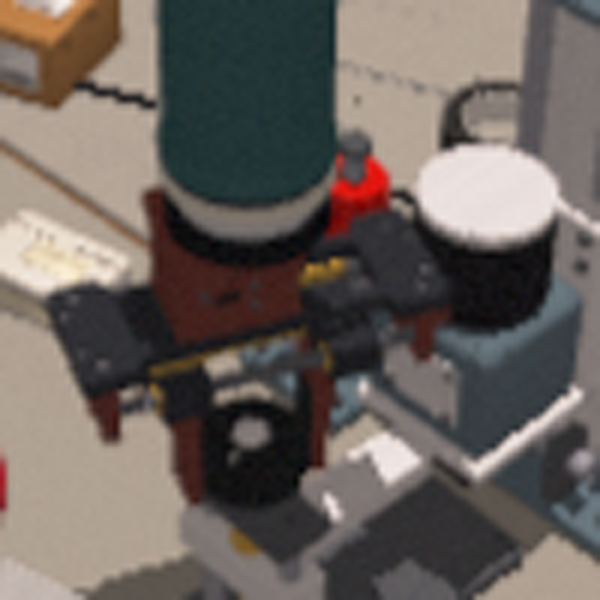

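```bash
cat >> h.py <<'E'
def headmove(a,b,box=(344,172,364,190)):
    A=cv2.cvtColor(a["img"],cv2.COLOR_RGB2GRAY).astype(np.float32);B=cv2.cvtColor(b["img"],cv2.COLOR_RGB2GRAY).astype(np.float32)
    x0,y0,x1,y1=box
    W=np.eye(2,3,dtype=np.float32)
    cc,W=cv2.findTransformECC(A[y0:y1,x0:x1],B[y0:y1,x0:x1],W,cv2.MOTION_TRANSLATION,(3,200,1e-6))
    return round(float(cc),4),W[:,2]
E
python3 - <<'E'
from h import *
a=load("scene0")
px=w2pix(a,[[.57,-.131,.25],[.57,-.131,.253]]); print("3 mm up =",px[1]-px[0])
for n in ("scene1","scene2","scene3","scene4","scene5","scene6"): print(n,headmove(a,load(n)),headmove(a,load(n),(360,150,372,185)))
E
```

```text
3 mm up = [ 0.06572725 -0.76883988]
scene1 (0.9999, array([ 0.02267566, -0.00231022], dtype=float32)) (0.9998, array([0.02677125, 0.01116676], dtype=float32))
scene2 (0.9999, array([ 0.00108398, -0.00903511], dtype=float32)) (0.9998, array([-0.01322688, -0.01184765], dtype=float32))
scene3 (0.9999, array([ 0.01815822, -0.00737544], dtype=float32)) (0.9998, array([ 0.02167611, -0.00081082], dtype=float32))
scene4 (0.9999, array([ 0.02552879, -0.00553263], dtype=float32)) (0.9998, array([0.01281215, 0.00090209], dtype=float32))
scene5 (0.9998, array([ 0.01876058, -0.00250543], dtype=float32)) (0.9997, array([0.01980511, 0.02408912], dtype=float32))
scene6 (0.9998, array([0.02640948, 0.00453097], dtype=float32)) (0.9931, array([0.1322744 , 0.11687139], dtype=float32))
```

>>> move_arm --targets '[[[0.02, 0.05, 0], [0, 0, 0.3], 45], [[0, 0, 0], [0, 0, 0.3], 45], [[0, 0, 0], [0, 0, 0.3], 45], [[0, 0, 0], [0, 0, 0.3], 45], [[0, 0, 0], [0, 0, 0.3], 45]]'

```text
time_s: 6.25
tool_pos: [0.4227, -0.1158, 0.1496]
tcp_rot: [0.001, 0.897, 0.441, 0.0]
wrist_force: [1.8, -1.7, 4.1]
gripper_width: 0.619
```

```bash
python3 - <<'E'
from h import *
go(None)
f=snap("scene","scene7"); print(headmove(load("scene0"),f)); go(None)
E
```

```text
t 6.25 pos [ 0.4227 -0.1158  0.1496] yaw_y -37.62 qpos [-2.430e+01  1.250e+01  1.109e+02 -1.000e-01  5.650e+01  1.330e+01] F [ 1.78 -1.68  4.11] M [-0.279 -0.171  0.045] w 0.619
(0.9997, array([ 0.03784677, -0.02597608], dtype=float32))
t 6.3 pos [ 0.4227 -0.1158  0.1496] yaw_y -37.75 qpos [-2.430e+01  1.250e+01  1.109e+02 -1.000e-01  5.650e+01  1.350e+01] F [ 2.01 -1.93  4.44] M [-0.391 -0.116 -0.089] w 0.619
```

Head tracking resolves about 0.05 mm (0.256 px per mm). I'll continue in small steps.

>>> move_arm --targets '[[[0, 0, 0], [0, 0, 0.3], 45], [[0, 0, 0], [0, 0, 0.3], 45], [[0, 0, 0], [0, 0, 0.3], 45], [[0, 0, 0], [0, 0, 0.3], 45]]'

```text
time_s: 6.7
tool_pos: [0.4229, -0.1159, 0.1496]
tcp_rot: [0.001, 0.931, 0.365, 0.001]
wrist_force: [3.1, -2.6, 4.3]
gripper_width: 0.621
```

```bash
python3 - <<'E'
from h import *
go(None)
f=snap("scene","scene8"); print(headmove(load("scene0"),f)); go(None); crop(f,290,150,390,250,6,"s8")
E
```

```text
t 6.7 pos [ 0.4229 -0.1159  0.1496] yaw_y -47.19 qpos [-2.430e+01  1.250e+01  1.109e+02 -1.000e-01  5.650e+01  2.290e+01] F [ 3.14 -2.57  4.35] M [-0.389 -0.158  0.109] w 0.621
(0.9996, array([ 0.05542333, -0.00638153], dtype=float32))
t 6.75 pos [ 0.4229 -0.1159  0.1496] yaw_y -47.33 qpos [-2.430e+01  1.250e+01  1.109e+02 -1.000e-01  5.650e+01  2.300e+01] F [ 3.42 -2.9   3.84] M [-0.393 -0.165 -0.052] w 0.619
```

View pics/s8.png

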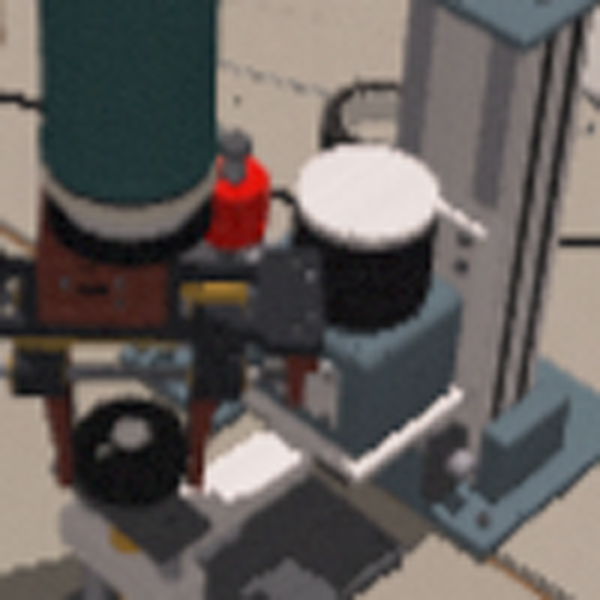

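>>> move_arm --targets '[[[0, 0, 0], [0, 0, 0.3], 45], [[0, 0, 0], [0, 0, 0.3], 45], [[0, 0, 0], [0, 0, 0.3], 45], [[0, 0, 0], [0, 0, 0.3], 45], [[0, 0, 0], [0, 0, 0.3], 45]]'

```text
time_s: 7.25
tool_pos: [0.423, -0.1161, 0.1496]
tcp_rot: [0.001, 0.964, 0.266, 0.001]
wrist_force: [2.4, -3.9, 4.9]
gripper_width: 0.621
```

```bash
python3 - <<'E'
from h import *
go(None)
f=snap("scene","scene9"); print(headmove(load("scene0"),f),headmove(load("scene0"),f,(346,170,366,188))); crop(f,290,150,390,250,6,"s9")
E
```

```text
t 7.25 pos [ 0.423  -0.1161  0.1496] yaw_y -59.17 qpos [-2.430e+01  1.250e+01  1.109e+02 -1.000e-01  5.650e+01  3.490e+01] F [ 2.42 -3.87  4.91] M [-0.51  -0.242  0.133] w 0.621
(0.9999, array([ 0.02431287, -0.00703879], dtype=float32)) (0.9998, array([ 0.01626155, -0.02431571], dtype=float32))
```

>>> move_arm --targets '[[[0, 0, 0], [0, 0, 0.3], 45], [[0, 0, 0], [0, 0, 0.3], 45], [[0, 0, 0], [0, 0, 0.3], 45], [[0, 0, 0], [0, 0, 0.3], 45]]'

```text
time_s: 7.7
tool_pos: [0.4231, -0.1162, 0.1496]
tcp_rot: [0.001, 0.983, 0.184, 0.001]
wrist_force: [3.0, -5.5, 4.5]
gripper_width: 0.626
```

```bash
python3 - <<'E'
from h import *
go(None)
f=snap("scene","scene10"); print(headmove(load("scene0"),f),headmove(load("scene0"),f,(346,170,366,188))); crop(f,290,150,390,250,6,"s10")
E
```

```text
t 7.7 pos [ 0.4231 -0.1162  0.1496] yaw_y -68.75 qpos [-2.430e+01  1.250e+01  1.109e+02 -1.000e-01  5.640e+01  4.450e+01] F [ 2.95 -5.48  4.53] M [-0.634 -0.254  0.065] w 0.626
(0.9996, array([ 0.04862837, -0.00827242], dtype=float32)) (0.9997, array([ 0.03581148, -0.01064526], dtype=float32))
```

View pics/s10.png

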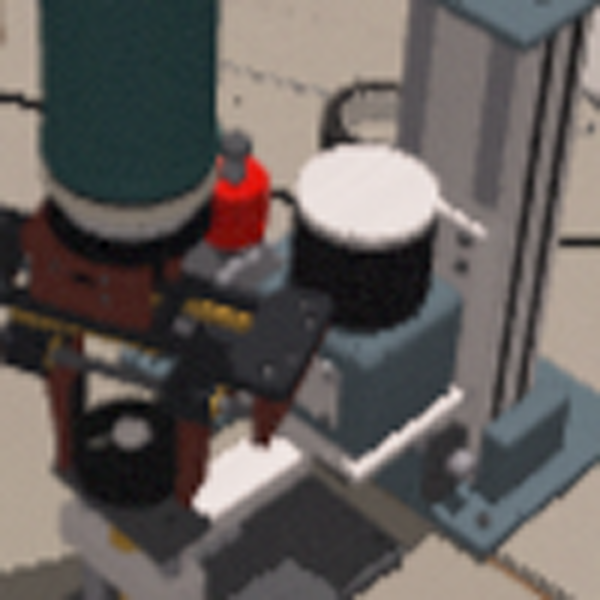

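>>> move_arm --targets '[[[0, 0.05, 0], [0, 0, 0.3], 45], [[0, 0, 0], [0, 0, 0.3], 45], [[0, 0, 0], [0, 0, 0.3], 45], [[0, 0, 0], [0, 0, 0.3], 45]]'

```text
time_s: 8.15
tool_pos: [0.4231, -0.1164, 0.1496]
tcp_rot: [0.0, 0.995, 0.101, 0.001]
wrist_force: [3.7, -1.8, 7.6]
gripper_width: 0.62
```

```bash
python3 - <<'E'
from h import *
go(None)
f=snap("scene","scene11"); print(headmove(load("scene0"),f),headmove(load("scene0"),f,(346,170,366,188))); crop(f,290,150,390,250,6,"s11")
E
```

```text
t 8.15 pos [ 0.4231 -0.1164  0.1496] yaw_y -78.38 qpos [-24.4  12.5 110.9   0.   56.5  53.9] F [ 3.71 -1.76  7.62] M [-0.084 -0.25   0.124] w 0.62
(0.9998, array([ 0.0275404 , -0.00493503], dtype=float32)) (0.9997, array([ 0.0264976 , -0.01005935], dtype=float32))
```

>>> move_arm --targets '[[[0, 0, -0.04], [0, 0, 0.3], 45], [[0, 0, 0], [0, 0, 0.3], 45], [[0, 0, 0], [0, 0, 0.3], 45], [[0, 0, 0], [0, 0, 0.3], 45]]'

```text
time_s: 8.6
tool_pos: [0.4231, -0.1166, 0.1497]
tcp_rot: [0.0, 1.0, 0.018, 0.001]
wrist_force: [5.2, -3.1, -5.5]
gripper_width: 0.619
```

```bash
python3 - <<'E'
from h import *
go(None)
f=snap("scene","scene12"); print(headmove(load("scene0"),f),headmove(load("scene0"),f,(346,170,366,188))); crop(f,290,150,390,250,6,"s12")
E
```

```text
t 8.6 pos [ 0.4231 -0.1166  0.1497] yaw_y -87.97 qpos [-24.4  12.5 110.8  -0.   56.6  63.5] F [ 5.23 -3.09 -5.5 ] M [-0.417 -0.716  0.154] w 0.619
(0.9961, array([ 0.11332579, -0.10022306], dtype=float32)) (0.9991, array([ 0.05398025, -0.09892086], dtype=float32))
```

View pics/s12.png

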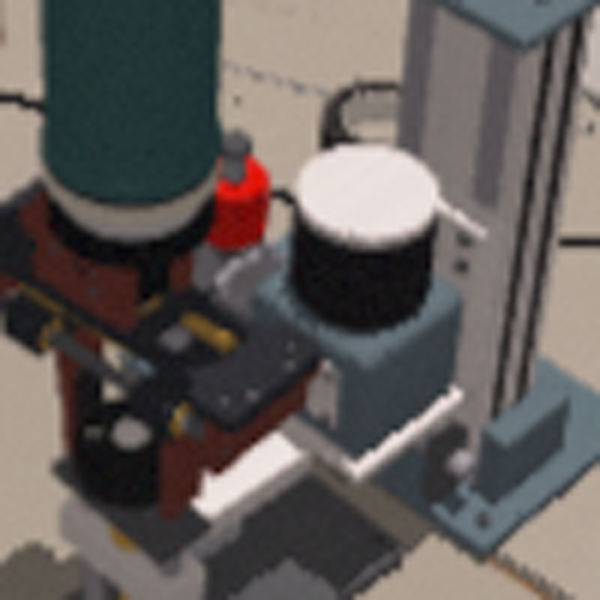

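>>> move_arm --targets '[[[0, 0, 0.02], [0, 0, 0.25], 45], [[0, 0, 0], [0, 0, 0.25], 45]]'

```text
time_s: 8.85
tool_pos: [0.4231, -0.1167, 0.1496]
tcp_rot: [0.0, 1.0, -0.017, 0.001]
wrist_force: [3.7, -2.8, 0.7]
gripper_width: 0.623
```

```bash
python3 - <<'E'
from h import *
go(None)
f=snap("scene","scene13")
for n in ("scene10","scene11","scene12","scene13"):
  print(n,[headmove(load("scene0"),load(n),b) for b in ((344,172,364,190),(346,170,366,188),(350,170,364,196),(352,200,370,232))])
E
```

```text
t 8.85 pos [ 0.4231 -0.1167  0.1496] yaw_y -91.95 qpos [-24.4  12.5 110.8  -0.   56.6  67.5] F [ 3.73 -2.81  0.67] M [-0.323 -0.531  0.167] w 0.623
scene10 [(0.9996, array([ 0.04862837, -0.00827242], dtype=float32)), (0.9997, array([ 0.03581148, -0.01064526], dtype=float32)), (0.9996, array([ 0.05978385, -0.01249394], dtype=float32)), (0.9998, array([0.01535594, 0.02405846], dtype=float32))]
scene11 [(0.9998, array([ 0.0275404 , -0.00493503], dtype=float32)), (0.9997, array([ 0.0264976 , -0.01005935], dtype=float32)), (0.9996, array([ 0.07735557, -0.01514662], dtype=float32)), (0.9998, array([0.01698344, 0.0143512 ], dtype=float32))]
scene12 [(0.9961, array([ 0.11332579, -0.10022306], dtype=float32)), (0.9991, array([ 0.05398025, -0.09892086], dtype=float32)), (0.9989, array([ 0.09166645, -0.05409209], dtype=float32)), (0.9997, array([ 0.01854425, -0.00308915], dtype=float32))]
scene13 [(0.9961, array([ 0.0743174 , -0.13108262], dtype=float32)), (0.9955, array([ 0.07613205, -0.15325516], dtype=float32)), (0.9984, array([ 0.11288273, -0.10823765], dtype=float32)), (0.9994, array([ 0.02303859, -0.01959242], dtype=float32))]
```

The torque is up to 0.167 N m and the head patch is moving up about 0.4 mm, so the platform is in contact. I'll add a little more lift for margin.

>>> move_arm --targets '[[[0, 0, 0], [0, 0, 0.35], 45], [[0, 0, 0], [0, 0, 0.35], 45], [[0, 0, 0], [0, 0, 0.35], 45], [[0, 0, 0], [0, 0, 0.35], 45]]'

```text
time_s: 9.3
tool_pos: [0.4231, -0.1169, 0.1496]
tcp_rot: [0.001, 0.993, -0.115, 0.001]
wrist_force: [3.6, -4.0, 1.0]
gripper_width: 0.621
```

```bash
python3 - <<'E'
from h import *
go(None)
f=snap("scene","scene14")
for n in ("scene13","scene14"):
  print(n,[headmove(load("scene0"),load(n),b) for b in ((344,172,364,190),(346,170,366,188),(350,170,364,196),(340,168,360,184))])
crop(f,290,150,390,250,6,"s14")
E
```

```text
t 9.3 pos [ 0.4231 -0.1169  0.1496] yaw_y -103.16 qpos [-24.4  12.5 110.8  -0.   56.5  78.8] F [ 3.58 -4.03  1.04] M [-0.466 -0.469  0.164] w 0.621
scene13 [(0.9961, array([ 0.0743174 , -0.13108262], dtype=float32)), (0.9955, array([ 0.07613205, -0.15325516], dtype=float32)), (0.9984, array([ 0.11288273, -0.10823765], dtype=float32)), (0.9927, array([ 0.09108768, -0.23179433], dtype=float32))]
scene14 [(0.9773, array([ 0.19247386, -0.44809476], dtype=float32)), (0.9787, array([ 0.06713924, -0.49992174], dtype=float32)), (0.9926, array([ 0.10950539, -0.32543656], dtype=float32)), (0.9932, array([ 0.15852067, -0.3461075 ], dtype=float32))]
```

View pics/s14.png

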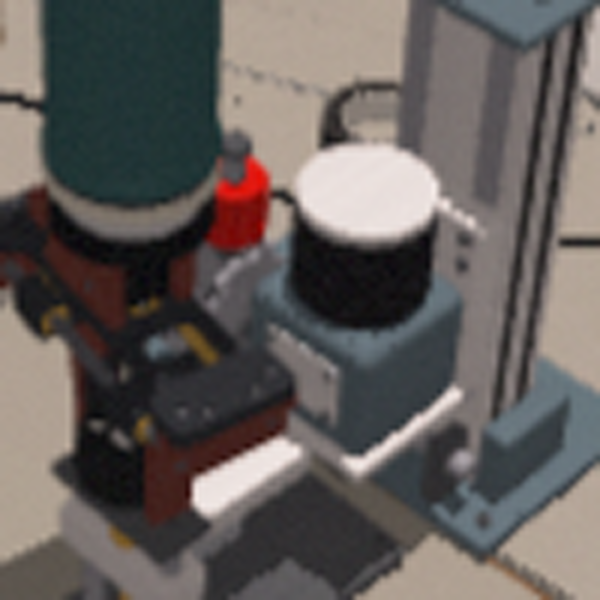

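The head is lifted about 1.2–1.5 mm. I'll release the knob and rise. Then I'll check the wrist range for the 40° tilt.

>>> move_arm --targets '[[[0, 0, 0], [0, 0, 0], 87], [[0, 0, 0], [0, 0, 0], 87], [[0, 0, 0], [0, 0, 0], 87], [[0, 0, 0], [0, 0, 0], 87], [[0, 0, -0.5], [0, 0, 0], 87]]'

```text
time_s: 9.85
tool_pos: [0.4207, -0.1154, 0.1607]
tcp_rot: [-0.001, 0.993, -0.115, -0.002]
wrist_force: [-0.3, 0.5, 0.7]
gripper_width: 0.985
```

>>> move_arm --targets '[[[0, 0, -1], [0, 0, 0], 87], [[0, 0, -1], [0, 0, 0], 87], [[0, 0, -1], [0, 0, -1], 87], [[0, 0, 0], [0, 0, -1], 87], [[0, 0, 0], [0, 0, -1], 87]]'

```text
time_s: 10.35
tool_pos: [0.4226, -0.1162, 0.2378]
tcp_rot: [0.0, 0.995, 0.097, 0.001]
wrist_force: [-0.5, -0.4, -1.0]
gripper_width: 0.987
```

```bash
python3 - <<'E'
from h import *
go([.5,.004,.24])
f=snap("scene","scene15")
print([headmove(load("scene0"),f,b) for b in ((344,172,364,190),(346,170,366,188),(350,170,364,196),(340,168,360,184))])
crop(f,290,150,390,250,6,"s15")
from scipy.optimize import least_squares
D=np.radians(np.array([[20.6,86.6,72.9],[4.6,108.3,67.2],[7,105.4,67.5],[12.4,111.1,56.4]]));D[0]=[.3595,1.5114,1.2725]
r=np.array([.5953,.4042,.4327,.4323]);z=np.array([.2218,.2224,.2228,.1496])
def res(p):
    L1,L2,a,r0,h=p;q2=D[:,0];s=D[:,0]+D[:,1]
    return np.r_[r0+L1*np.sin(q2)+a*np.cos(s)*0+L2*np.sin(s)-r, h+L1*np.cos(q2)+L2*np.cos(s)-z,(np.array(p)-[.45,.45,0,0,0])*1e-4]
o=least_squares(res,[.45,.45,0,0,0]);print(o.x,o.fun)
E
```

```text
t 10.35 pos [ 0.4226 -0.1162  0.2378] yaw_y -78.89 qpos [-24.4   6.  104.2  -0.   69.7  54.5] F [-0.51 -0.43 -0.98] M [0.042 0.149 0.063] w 0.987
tool shift in units [ 3.97 -4.12 -0.09]
[(0.871, array([ 1.805807 , -0.6844546], dtype=float32)), (0.9677, array([ 0.20428923, -0.53370583], dtype=float32)), (0.9913, array([ 0.11413963, -0.30642617], dtype=float32)), (0.6943, array([ 2.3391826, -2.314538 ], dtype=float32))]
[ 6.40172859e-01  4.28858424e-01 -3.83628825e-14 -4.66026374e-02
 -2.46903362e-01] [-6.99487078e-03 -4.40334166e-03 -4.78583670e-03  1.61840502e-02
  3.76626243e-03  1.92833897e-03  2.27250511e-03 -7.96710235e-03
  1.90172859e-05 -2.11415762e-06 -3.83628825e-18 -4.66026374e-06
 -2.46903362e-05]
```

View pics/s15.png

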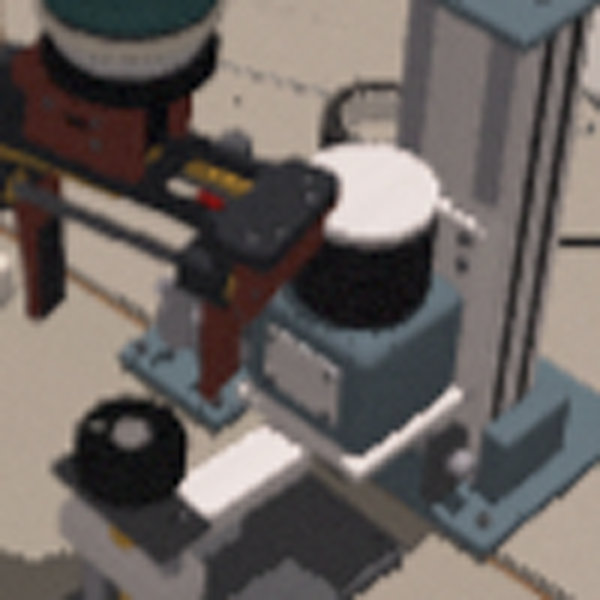

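```bash
python3 - <<'E'
import numpy as np
from scipy.optimize import least_squares
D=np.radians(np.array([[20.6,86.6,72.9],[4.6,108.3,67.2],[7,105.4,67.5],[12.4,111.1,56.4],[6,104.2,69.7]]));D[0]=[.3595,1.5114,1.2725]
r=np.array([.5953,.4042,.4327,.4323,.4328]);z=np.array([.2218,.2224,.2228,.1496,.2378])
def res(p):
    L1,L2,a,r0,h=p;q2=D[:,0];s=D[:,0]+D[:,1]
    return np.r_[r0+L1*np.sin(q2)+a*np.cos(s)+L2*np.sin(s)-r, h+L1*np.cos(q2)-a*np.sin(s)+L2*np.cos(s)-z,(np.array(p)-[.45,.45,0,0,0])*1e-4]
o=least_squares(res,[.45,.45,0,0,0]);print(o.x,o.fun[:10])
# assume L3, tilt 40deg target
L1,L2,a,r0,h=o.x
for L3 in (.2,.3,.4):
  for (x,zz,tilt) in ((.626,.12,0),(.626-.086*np.sin(.7),.047+.086*np.cos(.7),40),(.626-.069*np.sin(.7),.047+.069*np.cos(.7),40)):
    rr=np.sqrt(x*x-.0688**2)
    f=lambda q:[r0+L1*np.sin(q[0])+a*np.cos(q[0]+q[1])+L2*np.sin(q[0]+q[1])+L3*np.sin(np.radians(tilt))-rr, h+L3+L1*np.cos(q[0])-a*np.sin(q[0]+q[1])+L2*np.cos(q[0]+q[1])-L3*np.cos(np.radians(tilt))-zz]
    s=least_squares(f,[.3,1.7]);q=np.degrees(s.x);print(L3,tilt,q,"q5",180-tilt-q.sum(),s.cost)
E
```

```text
[ 0.61022175  0.42895008  0.10744284  0.00272807 -0.12003525] [ 1.24236080e-04  8.01166618e-04  3.62033077e-05 -1.42052081e-04
 -8.19552519e-04 -6.99093879e-05 -6.86190168e-05  4.19847120e-05
  2.94681342e-06  9.36007516e-05]
0.2 0 [28.50004413 89.49848735] q5 62.001468517319466 3.2047474274603605e-31
0.2 40 [ 20.79546151 115.53084921] q5 3.6736892767097515 5.778647281247073e-25
0.2 40 [ 22.82231826 114.8380952 ] q5 2.339586538023042 3.519773255348323e-24
0.3 0 [28.50004413 89.49848735] q5 62.00146851731948 4.5606021083089745e-31
0.3 40 [ 19.92111872 124.3936594 ] q5 -4.314778129147214 1.6242526641655578e-20
0.3 40 [ 22.18211454 123.71880556] q5 -5.900920099738158 7.747526690108068e-20
0.4 0 [28.50004413 89.49848735] q5 62.00146851731948 2.465190328815662e-31
0.4 40 [ 20.5021488  133.31301371] q5 -13.81516250944739 1.4135420394996535e-16
0.4 40 [ 23.07265975 132.6429151 ] q5 -15.715574849992834 3.036132260829258e-30
```

A pure 40° tool tilt would break the q5 limit. So I'll grip the collar with the jaws along x, lift it, and swing about 25–30° in the grip. Then I'll open slightly and push the lever the rest of the way with one finger, so the spring drops the collar. First I move away from the head in +y and turn.

>>> move_arm --targets '[[[0, -1, 0], [0, 0, 0], 87], [[0, -1, 0], [0, 0, 0], 87], [[0, -1, 0], [0, 0, 0], 87], [[0, -1, 0], [0, 0, 0], 87], [[0, -1, 0], [0, 0, 0], 87]]'

```text
time_s: 10.9
tool_pos: [0.3982, 0.0076, 0.2366]
tcp_rot: [-0.0, 0.996, 0.092, -0.0]
wrist_force: [0.6, -0.1, -0.1]
gripper_width: 0.993
```

>>> move_arm --targets '[[[0, 0, 0], [0, 0, -1], 87], [[0, 0, 0], [0, 0, -1], 87], [[0, 0, 0], [0, 0, -1], 87], [[0, 0, 0], [0, 0, -1], 87], [[0, 0, 0], [0, 0, -1], 87]]'

```text
time_s: 11.4
tool_pos: [0.3985, 0.0068, 0.2366]
tcp_rot: [-0.0, 0.903, 0.43, -0.001]
wrist_force: [0.1, 0.1, -0.7]
gripper_width: 0.991
```

>>> move_arm --targets '[[[0, 0, 0], [0, 0, -1], 87], [[0, 0, 0], [0, 0, -1], 87], [[0, 0, 0], [0, 0, -1], 87], [[0, 0, 0], [0, 0, -1], 87], [[0, 0, 0], [0, 0, -0.7], 87]]'

```text
time_s: 11.9
tool_pos: [0.3985, 0.0067, 0.2366]
tcp_rot: [-0.0, 0.716, 0.698, -0.0]
wrist_force: [1.1, -0.0, 0.2]
gripper_width: 0.993
```

```bash
python3 - <<'E'
from h import *
np.set_printoptions(precision=4,suppress=True)
go([.629,.0055,.24])
f=snap("scene","scene16"); crop(f,290,130,390,230,6,"s16")
g=snap("top","top16"); crop(g,290,120,390,220,6,"t16")
z=load("scene0")
print([headmove(z,f,b) for b in ((344,172,364,190),(346,170,366,188),(350,170,364,196),(340,168,360,184),(334,168,368,205))])
# full-range check on top view: depth of motor top
for n in ("top0","top16"):
    P=cloud(load(n)); M=(abs(P[...,0]-.572)<.02)&(abs(P[...,1]+.133)<.02)&(P[...,2]>.23); print(n,M.sum(),np.nanmean(P[M][:,2]))
for n in ("scene0","scene16"):
    P=cloud(load(n)); M=(abs(P[...,0]-.572)<.02)&(abs(P[...,1]+.133)<.02)&(P[...,2]>.23); print(n,M.sum(),np.nanmean(P[M][:,2]))
E
```

```text
t 11.9 pos [0.3985 0.0067 0.2366] yaw_y -1.5 qpos [ -9.    2.6 108.2  -0.   69.2  -7.5] F [ 1.06 -0.    0.19] M [-0.077  0.067 -0.061] w 0.993
tool shift in units [ 0.19  9.22 -0.15]
[(0.9783, array([ 0.1783, -0.4496], dtype=float32)), (0.9674, array([ 0.1172, -0.5115], dtype=float32)), (0.9932, array([ 0.0986, -0.3226], dtype=float32)), (0.9683, array([ 0.1583, -0.478 ], dtype=float32)), (0.9967, array([ 0.0074, -0.2654], dtype=float32))]
top0 225 0.2516767849530684
top16 224 0.2525397918627216
scene0 120 0.2535679176794774
scene16 117 0.25451775842563584
```

View pics/t16.png

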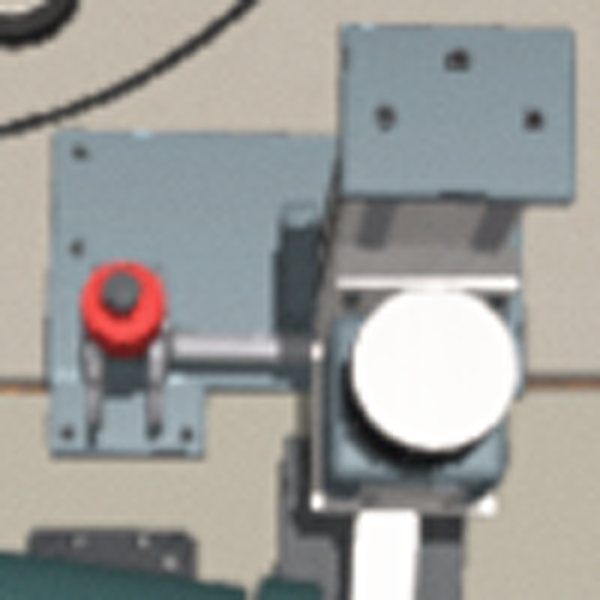

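View pics/s16.png

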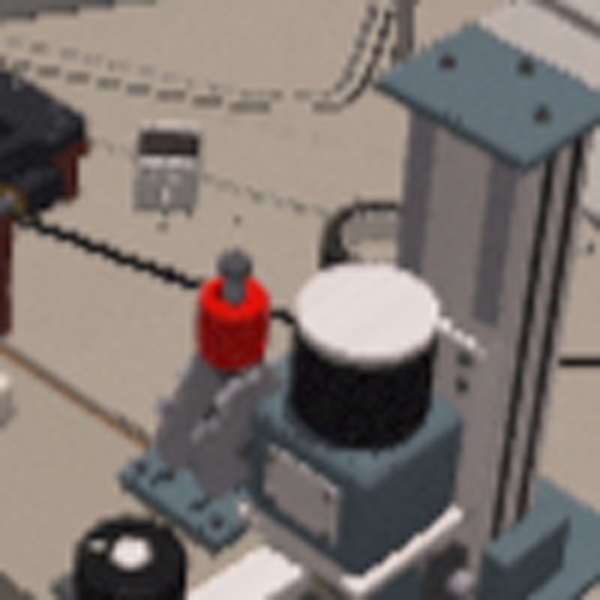

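```bash
python3 - <<'E'
from h import *
g=load("top16");f=load("scene16")
print(ray_z(g,[[310.17,170.25]],.147),ray_z(g,[[309.75,168.25]],.176))
print(ray_z(f,[[290+236/6-.42,130+297/6-.42]],.147),ray_z(f,[[290+235/6-.42,130+263/6-.42]],.176))
P=cloud(g);print(pix2w(g,[[310,168]]),P[164:176,304:316,2].max())
E
```

```text
[[0.62725598 0.00484184 0.147     ]] [[0.62599812 0.00532156 0.176     ]]
[[0.62798324 0.00263032 0.147     ]] [[6.23233423e-01 1.58016812e-04 1.76000000e-01]]
[[0.62883939 0.00481476 0.16754867]] 0.17467119300147105
```

The collar axis comes out at about (0.628, 0.005), and the head reads about 0.9 mm up in both depth pictures. I'll go over the collar.

>>> move_arm --targets '[[[0.05, 1, 0], [0, 0, 0], 87], [[0.05, 1, 0], [0, 0, 0], 87], [[0.05, 1, 0], [0, 0, 0], 87], [[0.03, 1, 0], [0, 0, 0], 87], [[0, 1, 0], [0, 0, 0], 87]]'

```text
time_s: 12.5
tool_pos: [0.5248, 0.0077, 0.2366]
tcp_rot: [-0.0, 0.719, 0.695, -0.0]
wrist_force: [0.9, -0.4, -0.4]
gripper_width: 0.99
```

>>> move_arm --targets '[[[0, 1, 0], [0, 0, 0], 87], [[0, 1, 0], [0, 0, 0], 87], [[0, 1, 0], [0, 0, 0], 87], [[0, 1, 0], [0, 0, 0], 87], [[0, 0.15, 0], [0, 0, 0], 87]]'

```text
time_s: 13.0
tool_pos: [0.6301, 0.0043, 0.2362]
tcp_rot: [0.0, 0.719, 0.695, 0.0]
wrist_force: [-0.4, -0.1, -1.1]
gripper_width: 0.988
```

```bash
python3 - <<'E'
from h import *
go([.628,.005,.116])
f=snap("scene","scene17"); crop(f,270,110,390,230,5,"s17",w2pix(f,[[.628,.005,.147],[.628,.005,.176]]))
E
```

```text
t 13.0 pos [0.6301 0.0043 0.2362] yaw_y -1.88 qpos [-5.9 22.4 81.7 -0.  75.9 -4. ] F [-0.41 -0.15 -1.14] M [-0.091  0.049  0.016] w 0.988
tool shift in units [ 0.02 -0.09  4.81]
```

View pics/s17.png

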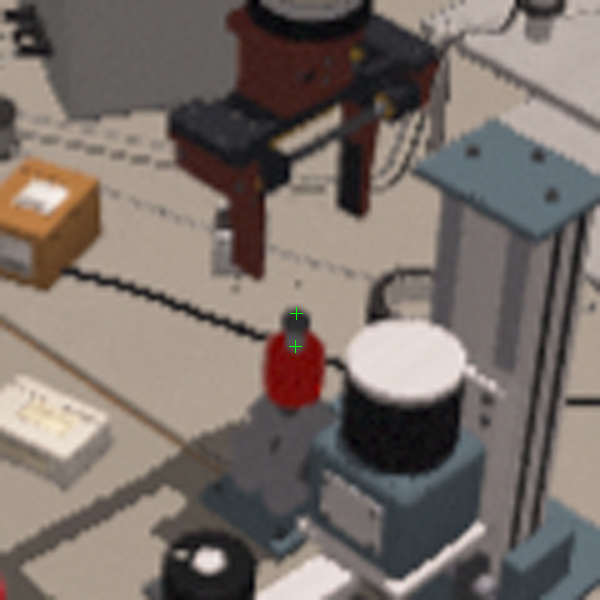

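The open fingers straddle the collar, and the marked axis at (296,313) and (295,346) sits on the cap and the collar top. Descending.

>>> move_arm --targets '[[[0, -0.08, 1], [0, 0, 0], 87], [[0, 0, 1], [0, 0, 0], 87], [[0, 0, 1], [0, 0, 0], 87], [[0, 0, 1], [0, 0, 0], 87], [[0, 0, 0.4], [0, 0, 0], 87]]'

```text
time_s: 13.55
tool_pos: [0.6226, 0.0048, 0.1245]
tcp_rot: [-0.002, 0.718, 0.696, -0.002]
wrist_force: [0.5, 0.6, -0.7]
gripper_width: 0.993
```

>>> move_arm --targets '[[[0, 0, 0.4], [0, 0, 0], 87], [[0, 0, 0], [0, 0, 0], 87]]'

```text
time_s: 13.75
tool_pos: [0.6248, 0.0046, 0.1162]
tcp_rot: [-0.001, 0.717, 0.697, -0.001]
wrist_force: [-0.4, 1.2, -0.7]
gripper_width: 0.991
```

```bash
python3 - <<'E'
from h import *
go([.628,.005,.116])
f=snap("scene","scene18"); crop(f,270,110,390,230,5,"s18")
E
```

```text
t 13.75 pos [0.6248 0.0046 0.1162] yaw_y -1.7 qpos [-5.9 28.7 89.7 -0.  61.7 -4.2] F [-0.43  1.21 -0.67] M [-0.092  0.105 -0.012] w 0.991
tool shift in units [0.02 0.13 0.01]
```

View pics/s18.png

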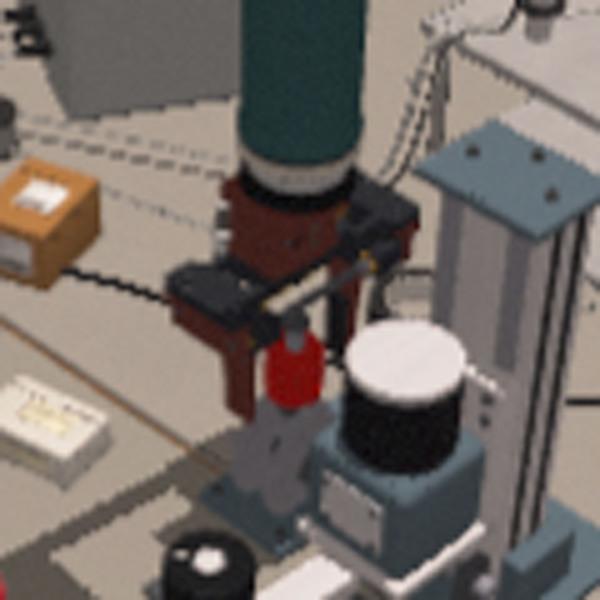

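>>> move_arm --targets '[[[0, 0, 0], [0, 0, 0], 44], [[0, 0, 0], [0, 0, 0], 36], [[0, 0, 0], [0, 0, 0], 36], [[0, 0, 0], [0, 0, 0], 36], [[0, 0, 0], [0, 0, 0], 36]]' --newtons 35

```text
time_s: 14.3
tool_pos: [0.626, 0.0046, 0.1171]
tcp_rot: [0.0, 0.717, 0.697, 0.0]
wrist_force: [0.2, -0.3, 0.5]
gripper_width: 0.573
```

>>> move_arm --targets '[[[0, 0, 0], [0, 0, 0], 36], [[0, 0, 0], [0, 0, 0], 36]]'

```text
time_s: 14.5
tool_pos: [0.6273, 0.0045, 0.1174]
tcp_rot: [0.001, 0.717, 0.697, 0.001]
wrist_force: [2.8, 0.8, 1.2]
gripper_width: 0.451
```

```bash
python3 - <<'E'
from h import *
go(None)
f=snap("scene","scene19"); crop(f,270,110,390,230,5,"s19")
E
```

```text
t 14.5 pos [0.6273 0.0045 0.1174] yaw_y -1.66 qpos [-5.9 28.7 89.5  0.  61.6 -4.2] F [2.8  0.82 1.2 ] M [-0.012 -0.708  0.005] w 0.451
```

View pics/s19.png

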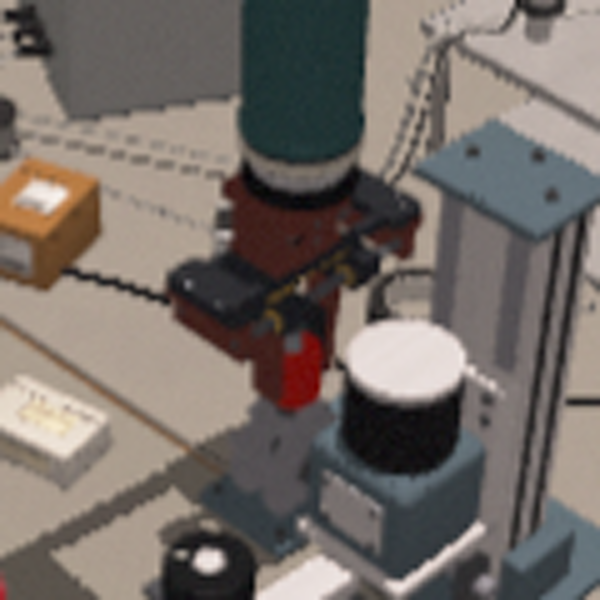

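Gripped at 0.451 (39.7 mm). Lifting the collar by 15 mm.

>>> move_arm --targets '[[[0, 0, -0.2], [0, 0, 0], 36], [[0, 0, -0.2], [0, 0, 0], 36], [[0, 0, -0.2], [0, 0, 0], 36], [[0, 0, 0], [0, 0, 0], 36], [[0, 0, 0], [0, 0, 0], 36]]'

```text
time_s: 15.05
tool_pos: [0.6269, 0.0045, 0.1318]
tcp_rot: [0.001, 0.717, 0.697, 0.001]
wrist_force: [6.4, 0.1, -6.4]
gripper_width: 0.45
```

```bash
python3 - <<'E'
from h import *
go(None)
f=snap("scene","scene20"); crop(f,290,140,370,220,7,"s20")
E
```

```text
t 15.05 pos [0.6269 0.0045 0.1318] yaw_y -1.66 qpos [-5.9 27.8 88.8  0.  63.3 -4.2] F [ 6.36  0.05 -6.42] M [ 0.002 -1.412  0.008] w 0.45
```

View pics/s20.png

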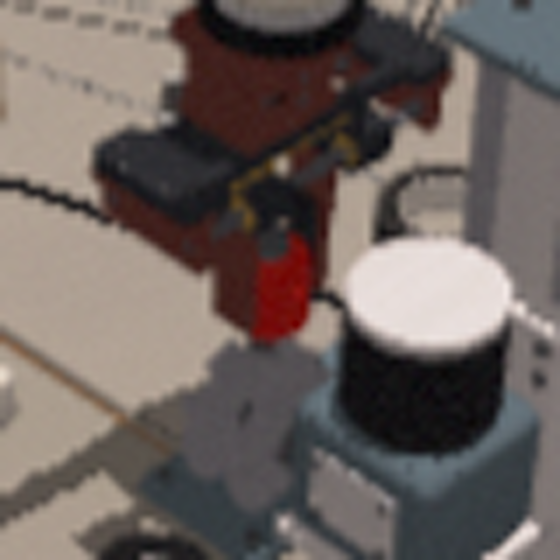

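The force is −6.4 N and the collar is up 14 mm, as it should be. I'll swing about the pivot (d ≈ 85 mm) at 4° a row.

>>> move_arm --targets '[[[0, -0.24, 0.01], [-0.5, 0, 0], 36], [[0, -0.24, 0.01], [-0.5, 0, 0], 36], [[0, 0, 0], [0, 0, 0], 36]]'

```text
time_s: 15.4
tool_pos: [0.6142, 0.0048, 0.1315]
tcp_rot: [0.052, 0.715, 0.695, 0.05]
wrist_force: [6.3, 0.0, -5.4]
gripper_width: 0.449
```

```bash
cat >> h.py <<'E'
def lev(px=.627,pz=.047):
    from plant import state
    s=state();q=s["tcp_rot"];Rm=R.from_quat([q[1],q[2],q[3],q[0]]).as_matrix();z=Rm[:,2];d=np.array(s["tool_pos"])
    print("tilt",np.degrees(np.arctan2(z[0],-z[2])).round(2),"bearing from pivot",np.degrees(np.arctan2(px-d[0],d[2]-pz)).round(2),"dist mm",(np.hypot(px-d[0],d[2]-pz)*1000).round(1),"F tool",np.round(Rm.T@s["wrist_force"],1))
E
python3 - <<'E'
from h import *
go(None);lev()
f=snap("scene","scene21"); crop(f,290,140,370,220,7,"s21")
E
```

```text
t 15.4 pos [0.6142 0.0048 0.1315] yaw_y -1.66 qpos [-6.4 23.2 97.8  0.9 50.7 -5.2] F [ 6.32  0.01 -5.36] M [-0.017 -1.526  0.007] w 0.449
tilt 8.32 bearing from pivot 8.59 dist mm 85.5 F tool [0.2 5.5 6.2]
```

View pics/s21.png

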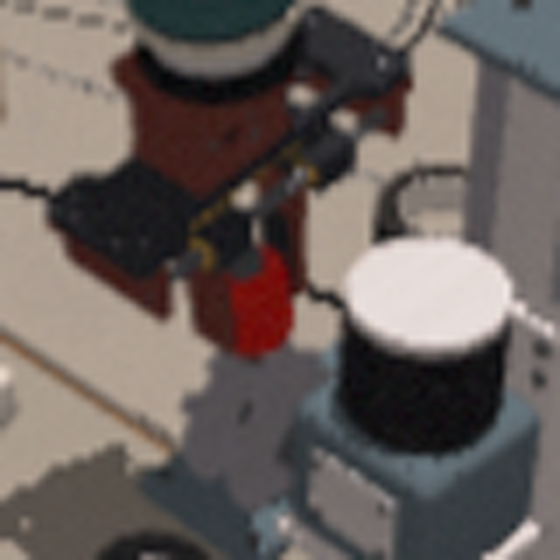

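The lever follows (tilt 8.3°, collar still up). q5 falls about 1.5° per degree of tilt, so I'll go to about 28°.

>>> move_arm --targets '[[[0, -0.24, 0.01], [-0.5, 0, 0], 36], [[0, -0.24, 0.01], [-0.5, 0, 0], 36], [[0, -0.24, 0.01], [-0.5, 0, 0], 36], [[0, -0.24, 0.01], [-0.5, 0, 0], 36], [[0, 0, 0], [0, 0, 0], 36]]'

```text
time_s: 15.95
tool_pos: [0.5907, 0.0054, 0.1248]
tcp_rot: [0.151, 0.701, 0.681, 0.146]
wrist_force: [6.0, 0.9, -4.5]
gripper_width: 0.454
```

```bash
python3 - <<'E'
from h import *
go(None);lev()
f=snap("scene","scene22"); crop(f,290,140,370,220,7,"s22"); print(headmove(load("scene0"),f))
E
```

```text
t 15.95 pos [0.5907 0.0054 0.1248] yaw_y -1.66 qpos [ -7.8  17.7 114.9   6.2  23.3 -11.3] F [ 6.03  0.89 -4.54] M [-0.034 -0.948  0.226] w 0.454
tilt 24.25 bearing from pivot 25.03 dist mm 85.8 F tool [1.1 3.6 6.6]
(0.9792, array([ 0.17477618, -0.42839944], dtype=float32))
```

View pics/s22.png

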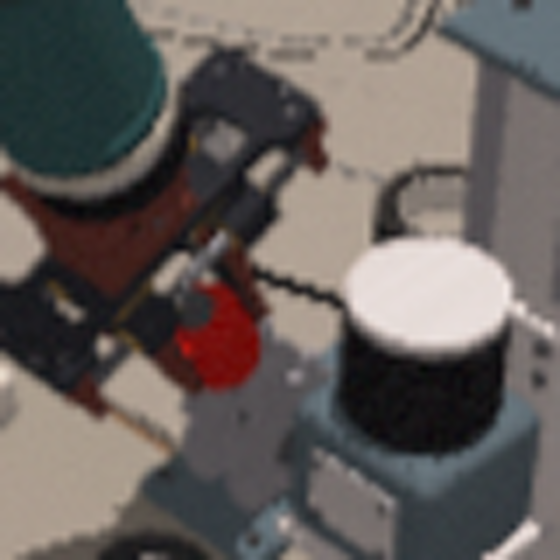

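The head is unchanged (−0.43 px, as before). One more 4° step.

>>> move_arm --targets '[[[0, -0.24, 0.01], [-0.5, 0, 0], 36], [[0, 0, 0], [0, 0, 0], 36]]'

```text
time_s: 16.2
tool_pos: [0.5857, 0.0054, 0.1221]
tcp_rot: [0.175, 0.696, 0.676, 0.17]
wrist_force: [6.4, -0.5, -3.6]
gripper_width: 0.451
```

```bash
python3 - <<'E'
from h import *
go(None);lev()
E
```

```text
t 16.2 pos [0.5857 0.0054 0.1221] yaw_y -1.64 qpos [ -8.2  17.4 119.1  11.3  15.7 -16.7] F [ 6.37 -0.48 -3.64] M [-0.122 -0.848  0.316] w 0.451
tilt 28.22 bearing from pivot 28.79 dist mm 85.7 F tool [-0.3  3.9  6.2]
```

q5 is 15.7°. Next I'll open to 52 mm so the pin rests on the rim, then push with the far finger.

>>> move_arm --targets '[[[0, 0, 0], [0, 0, 0], 52], [[0, 0, 0], [0, 0, 0], 52], [[0, 0, 0], [0, 0, 0], 52]]'

```text
time_s: 16.5
tool_pos: [0.5846, 0.006, 0.1211]
tcp_rot: [0.173, 0.696, 0.676, 0.168]
wrist_force: [-0.3, 0.4, 0.3]
gripper_width: 0.593
```

```bash
python3 - <<'E'
from h import *
go(None);lev()
f=snap("scene","scene23"); crop(f,290,140,370,220,7,"s23"); print(headmove(load("scene0"),f))
E
```

```text
t 16.5 pos [0.5846 0.006  0.1211] yaw_y -1.64 qpos [ -8.2  17.4 119.   11.1  16.2 -16.5] F [-0.35  0.42  0.33] M [-0.076  0.238  0.068] w 0.593
tilt 27.88 bearing from pivot 29.76 dist mm 85.4 F tool [ 0.4 -0.2 -0.5]
(0.9779, array([ 0.1832695 , -0.44153428], dtype=float32))
```

View pics/s23.png

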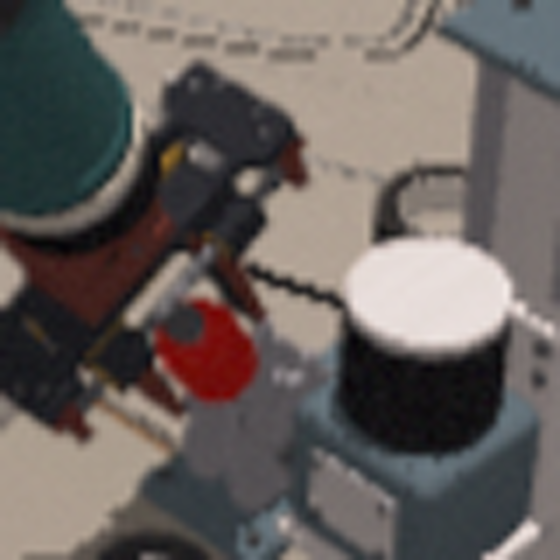

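Forces are near zero and the collar (centre about (210,350)) stands free between the fingers. Now pushing.

>>> move_arm --targets '[[[0, -0.25, 0.02], [0, 0, 0], 52], [[0, -0.2, 0.02], [0, 0, 0], 52], [[0, -0.2, 0.02], [0, 0, 0], 52], [[0, -0.15, 0.01], [0, 0, 0], 52]]'

```text
time_s: 16.95
tool_pos: [0.568, 0.0063, 0.1103]
tcp_rot: [0.173, 0.696, 0.676, 0.168]
wrist_force: [4.1, 1.3, 5.0]
gripper_width: 0.592
```

```bash
python3 - <<'E'
from h import *
go(None);lev()
f=snap("scene","scene24"); crop(f,290,140,370,220,7,"s24"); print(headmove(load("scene0"),f))
E
```

```text
t 16.95 pos [0.568  0.0063 0.1103] yaw_y -1.65 qpos [ -8.5  17.7 121.6  14.   13.3 -19.7] F [4.11 1.27 5.01] M [ 0.116 -1.067  0.185] w 0.592
tilt 27.96 bearing from pivot 43.0 dist mm 86.5 F tool [ 1.4  5.9 -2.5]
(0.978, array([ 0.17155181, -0.44571865], dtype=float32))
```

View pics/s24.png

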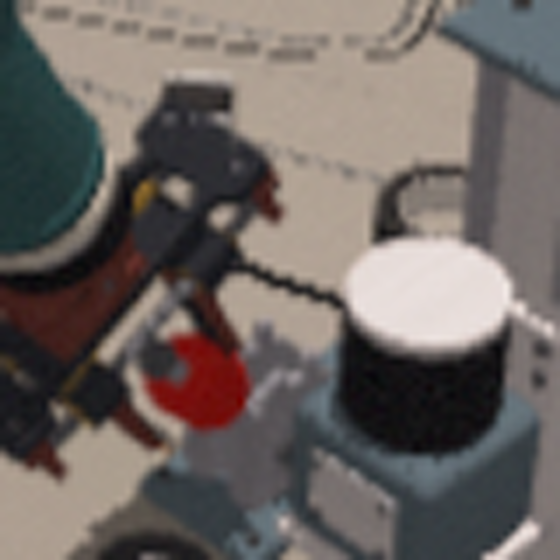

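The push force is 6 N and the lever is near 38°. q5 is approaching its limit, so I'll un-tilt the tool a little while pushing the last few millimetres.

>>> move_arm --targets '[[[0, -0.05, 0], [0.4, 0, 0], 52], [[0, -0.1, 0], [0, 0, 0], 52], [[0, -0.07, 0], [0, 0, 0], 52], [[0, 0, 0], [0, 0, 0], 52]]'

```text
time_s: 17.4
tool_pos: [0.5679, 0.0056, 0.1105]
tcp_rot: [0.158, 0.7, 0.68, 0.152]
wrist_force: [9.3, 0.2, 3.0]
gripper_width: 0.592
```

```bash
python3 - <<'E'
from h import *
go(None);lev()
f=snap("scene","scene25"); crop(f,290,140,370,220,7,"s25"); print(headmove(load("scene0"),f))
E
```

```text
t 17.4 pos [0.5679 0.0056 0.1105] yaw_y -1.65 qpos [ -8.3  17.7 119.3   8.9  18.  -14.5] F [9.34 0.18 3.04] M [-0.019 -1.356  0.017] w 0.592
tilt 25.32 bearing from pivot 42.94 dist mm 86.7 F tool [0.5 9.7 1.2]
(0.9793, array([ 0.18770576, -0.44218197], dtype=float32))
```

View pics/s25.png

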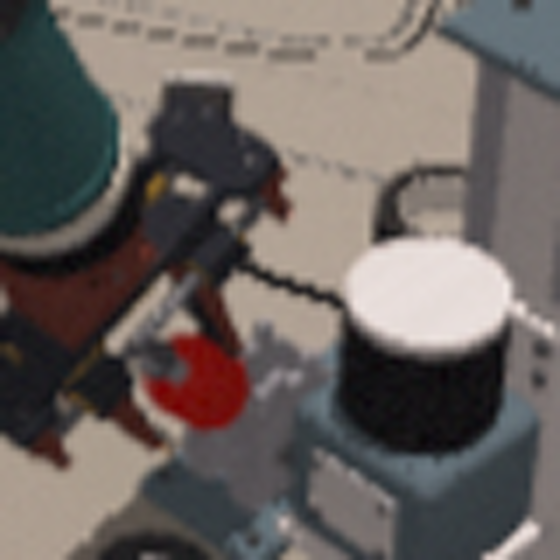

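The position no longer changes while the force rises to 9.7 N, so the lever is at its stop. I'll back off so the collar is free.

>>> move_arm --targets '[[[0, 0.2, 0], [0, 0, 0], 54], [[0, 0.1, 0], [0, 0, 0], 56], [[0, 0, 0], [0, 0, 0], 56]]'

```text
time_s: 17.75
tool_pos: [0.5691, 0.0065, 0.1104]
tcp_rot: [0.153, 0.701, 0.681, 0.149]
wrist_force: [-0.2, -0.2, 0.3]
gripper_width: 0.642
```

```bash
python3 - <<'E'
from h import *
go(None);lev()
f=snap("scene","scene26"); crop(f,290,140,370,220,7,"s26"); print(headmove(load("scene0"),f))
E
```

```text
t 17.75 pos [0.5691 0.0065 0.1104] yaw_y -1.65 qpos [ -8.1  17.8 118.6   8.3  19.3 -13.7] F [-0.21 -0.24  0.25] M [-0.074  0.248  0.058] w 0.642
tilt 24.64 bearing from pivot 42.38 dist mm 85.9 F tool [-0.2 -0.1 -0.3]
(0.9781, array([ 0.1706106 , -0.43524265], dtype=float32))
```

View pics/s26.png

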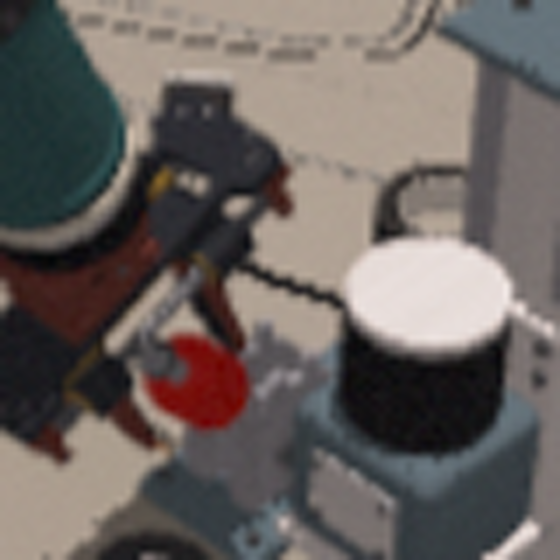

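>>> move_arm --targets '[[[0, 0, 0], [0, 0, 0], 87], [[0, 0, 0], [0, 0, 0], 87], [[0, 0, -0.4], [0, 0, 0], 87], [[0, 0, -0.6], [0, 0, 0], 87], [[0, 0, -1], [0, 0, 0], 87]]'

```text
time_s: 18.3
tool_pos: [0.5485, 0.0068, 0.1566]
tcp_rot: [0.153, 0.701, 0.681, 0.149]
wrist_force: [-0.7, -0.9, 0.2]
gripper_width: 0.987
```

>>> move_arm --targets '[[[0, 0, -1], [0, 0, 0], 87], [[0, 0, -1], [0, 0, 0], 87], [[0, 0, -1], [0, 0, 0], 87]]'

```text
time_s: 18.6
tool_pos: [0.517, 0.0078, 0.2262]
tcp_rot: [0.154, 0.7, 0.681, 0.15]
wrist_force: [0.2, -0.2, -0.5]
gripper_width: 0.993
```

```bash
python3 - <<'E'
from h import *
np.set_printoptions(precision=4,suppress=True)
go(None)
f=snap("scene","scene27"); print(headmove(load("scene0"),f))
g=snap("top","top27")
pv=np.array([.628,.005,.047]);u=np.array([-np.sin(.698),0,np.cos(.698)])
pts=[pv+u*d for d in (.100,.111,.130)]
crop(f,290,140,370,220,7,"s27",w2pix(f,pts)); crop(g,290,140,370,220,7,"t27",w2pix(g,pts))
E
```

```text
t 18.6 pos [0.517  0.0078 0.2262] yaw_y -1.65 qpos [ -9.1   2.1 116.3   5.2  37.1 -10.9] F [ 0.22 -0.21 -0.49] M [-0.134  0.248 -0.015] w 0.993
(0.9784, array([ 0.178 , -0.4289], dtype=float32))
```

View pics/s27.png

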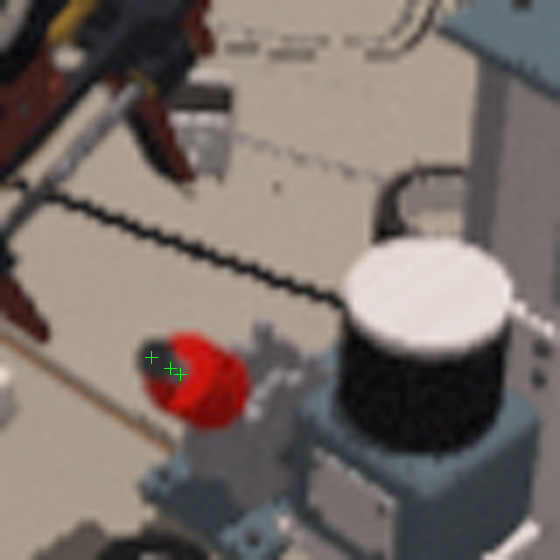

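View pics/t27.png

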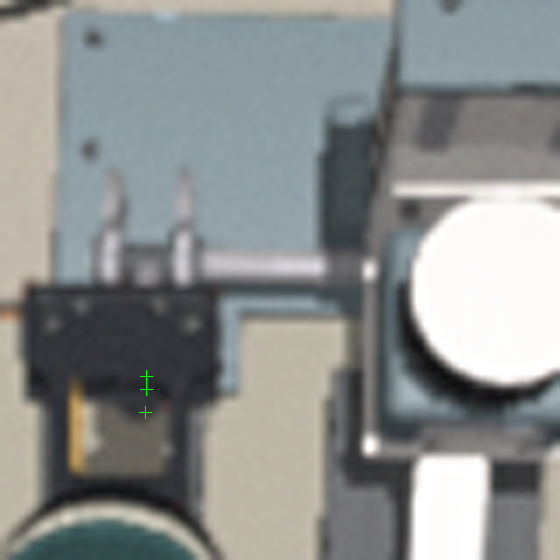

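The lever leans over with the cap at about (155,355) and the collar at about (200,380). The gripper hides it in the top view, so I'll move aside to measure.

>>> move_arm --targets '[[[1, 0, -0.3], [0, 0, 0], 87], [[1, 0, -0.3], [0, 0, 0], 87], [[1, 0, -0.3], [0, 0, 0], 87], [[1, 0, 0], [0, 0, 0], 87], [[1, 0, 0], [0, 0, 0], 87]]'

```text
time_s: 19.2
tool_pos: [0.512, 0.1339, 0.2449]
tcp_rot: [0.154, 0.701, 0.681, 0.15]
wrist_force: [0.6, -0.5, -0.0]
gripper_width: 0.991
```

```bash
python3 - <<'E'
from h import *
np.set_printoptions(precision=4,suppress=True)
go(None)
f=snap("scene","scene28"); print(headmove(load("scene0"),f))
g=snap("top","top28")
pv=np.array([.628,.005,.047]);u=np.array([-np.sin(.698),0,np.cos(.698)])
pts=[pv+u*d for d in (.060,.100,.130)]
crop(g,290,140,370,220,7,"t28",w2pix(g,pts))
for n,F in (("s",f),("t",g)):
    P=cloud(F);h=cv2.cvtColor(F["img"],cv2.COLOR_RGB2HSV);m=((h[...,0]<8)|(h[...,0]>172))&(h[...,1]>150)&(np.linalg.norm(np.nan_to_num(P)-(pv+u*.085),axis=2)<.06)
    rel=P[m]-pv;al=rel@u;pe=rel@np.array([np.cos(.698),0,np.sin(.698)])
    print(n,m.sum(),"along",np.percentile(al,[2,10,50,90,98])*1e3,"perp",np.percentile(pe,[2,50,98])*1e3,"y",np.percentile(rel[:,1],[2,98])*1e3)
# same on initial upright
for n in ("top16","scene16"):
    F=load(n);P=cloud(F);u2=np.array([0,0,1.]);h=cv2.cvtColor(F["img"],cv2.COLOR_RGB2HSV);m=((h[...,0]<8)|(h[...,0]>172))&(h[...,1]>150)&(np.linalg.norm(np.nan_to_num(P)-(pv+u2*.085),axis=2)<.06)
    rel=P[m]-pv;print(n,m.sum(),np.percentile(rel@u2,[2,10,50,90,98])*1e3)
E
```

```text
t 19.2 pos [0.512  0.1339 0.2449] yaw_y -1.65 qpos [ 11.    2.6 112.6  -8.1  40.9  17.6] F [ 0.63 -0.48 -0.02] M [-0.06   0.245 -0.025] w 0.991
(0.9785, array([ 0.1803, -0.4437], dtype=float32))
s 117 along [ 63.9268  70.552   95.4998 100.9194 104.1339] perp [-17.0769   1.1114  18.8459] y [-18.106   10.8573]
t 142 along [ 62.8919  69.4007  95.7116  99.5807 101.4025] perp [-8.7661 12.0595 19.9553] y [-16.4585  18.9161]
top16 110 [ 80.3775  90.618   97.4749 100.8231 103.0426]
scene16 139 [ 58.8276  67.0579  91.0771 101.2181 102.6029]
```

View pics/t28.png

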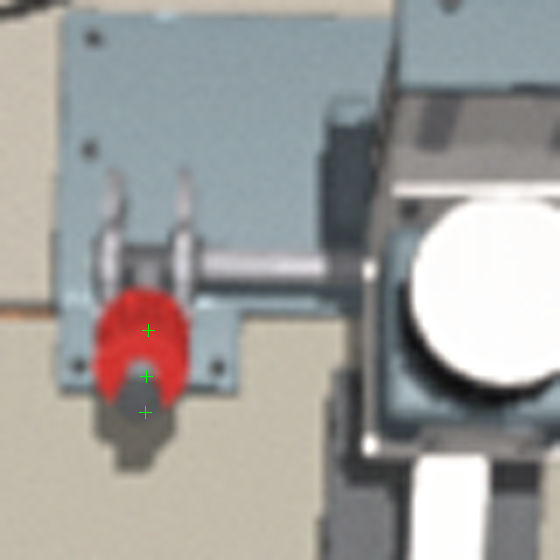

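The collar spans about 63–101 mm along a 40° axis (home is 60–100; on the rim it would be 71–111), so it has dropped into the far notch. The head hasn't moved since it was jacked up. Handing in.

```bash
python3 - <<'E'
from plant import sign_off
print(sign_off())
E
```

```text
the job is handed in; nothing more can be done
None
```

The job is handed in at 19.2 s of the 64 s allowed, and my last checks showed the end state the task asks for. `sign_off` gave no verdict.

- **Jack:** I turned the knob about 133° clockwise in one grasp. Contact came at about 115°, shown by the knob torque rising from roughly 0.11 to 0.165 N m and the head starting to move up in the picture.
- **Collar and lever:** I gripped the collar and lifted it about 14 mm (6.4 N). I then swung the lever to about 28° in the grip. A 40° tool tilt would have broken the wrist joint's limit, so I opened the jaws and pushed the lever the rest of the way to its stop with one finger (9.7 N). The spring then dropped the collar.

**Last checks**
- **Collar:** it spans about 63–101 mm along a 40° axis, measured from the pivot. Home is 60–100 mm, and resting on the rim would be 71–111 mm, so it is down in the far notch.
- **Head:** its image position has not changed since I let go of the knob, so it did not drop when the catch swung clear.
- **Robot:** it was clear of everything, with wrist force under 1 N. I did not measure the bystanders again at the end, but the arm never went near them.

**Disagreements**
- **Head lift:** the depth pictures give about 0.9 mm, the knob angle about 1.2 mm and the image tracking 1.3–1.9 mm. All are well inside the limits.
- **Knob position:** the two cameras differed by about 3 mm on where the knob was. Gripping it showed the top camera was the closer one.

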